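Top up the spice drawer to three pots

TASK

Open the little spice drawer, then top it up so that it holds exactly three white spice pots, counting those already there (the squat tin does not count), all standing upright, and push the drawer fully shut. Take what is missing only from the sloping rack, and leave the squat tin, all the other pots and the things round about where they are. Do not let any pot fall over.

Things in the scene. Friction and masses are not known exactly. Their poses are not given: they have to be found in the camera images.
- rack_slope (a point): Middle of the upper face of the fixed wooden rack's board, at the left; board 136 mm wide, rising at 32 degrees away from the robot. Axes: z vertical, x level to the rack's high back, y level along the ledges. The pots point along the board's normal, (-0.530, 0, 0.848) in these axes. Two rows (58 mm apart up the slope) of two (62 mm apart), each row against a ledge 14 mm high.
- drawer (a joint): Opening of the drawer in m: 0 shut (its start) to 0.135 fully out; slides stiffly (about 2 N) and stays where left.
- drawer_handle (a point): Middle of the drawer's handle, moving with it: a level steel bar 10 mm thick, 90 mm long along this frame's y, 40 mm in front of the white drawer front, 26 mm below the top of the box. x points level into the box; the drawer opens toward -x.
- drawer_in (a point): Middle of the drawer's inner floor, 18 mm above the worktop, moving with the drawer; axes as the handle's (126 mm to +x of the handle, 52 mm below it). Inner space 148 mm along x, 198 mm along y; side and rear walls 34 mm high, front 68 mm. Fully out, all but the rearmost 13 mm lies clear of the box. The two things in it at the start stand about 30 mm to +x and 70 mm to either side in y.
- spice_box: The fixed wooden box with the one drawer, at the right: 180 mm deep (x), 226 mm wide (y), 96 mm high. Origin: middle of its underside; x points to its back.
- pot_1_center (a point): Centre of a spice pot: an upright white ceramic cylinder with a steel lid of the same width, 32 mm across, 56 mm high; z points to its lid. About 60 g. This point is half-way up. Starts on the rack, lower row, the -y end, leaning with the board.
- pot_2_center (a point): Centre of a spice pot: an upright white ceramic cylinder with a steel lid of the same width, 32 mm across, 56 mm high; z points to its lid. About 60 g. This point is half-way up. Starts on the rack, lower row, the +y end, leaning with the board.
- pot_3_center (a point): Centre of a spice pot: an upright white ceramic cylinder with a steel lid of the same width, 32 mm across, 56 mm high; z points to its lid. About 60 g. This point is half-way up. Starts on the rack, upper row, the -y end, leaning with the board.
- pot_4_center (a point): Centre of a spice pot: an upright white ceramic cylinder with a steel lid of the same width, 32 mm across, 56 mm high; z points to its lid. About 60 g. This point is half-way up. Starts on the rack, upper row, the +y end, leaning with the board.
- pot_5_center (a point): Centre of a spice pot: an upright white ceramic cylinder with a steel lid of the same width, 32 mm across, 56 mm high; z points to its lid. About 60 g. This point is half-way up. Starts inside the shut drawer or on the small round board beside the drawer box.
- pot_6_center (a point): Centre of a spice pot: an upright white ceramic cylinder with a steel lid of the same width, 32 mm across, 56 mm high; z points to its lid. About 60 g. This point is half-way up. Starts inside the shut drawer or on the small round board beside the drawer box.
- tin_center (a point): Centre of the squat aluminium tin, 42 mm across and 24 mm high. Of pot_5, pot_6 and this tin two stand in the shut drawer and one on the small round board (88 mm across, 18 mm high). It is not a spice pot.
- mug: Bystander: white coffee mug, 95 mm high, to the far right. Origin under its middle.
- pepper: Bystander: pepper shaker, 44 mm across, 90 mm high, to the far left. Origin under its middle.

How it is judged:
On the way, in this order (a step that is already met when the one before it is completed fails the run):
1. the drawer is opened at least 9 cm (value of joint drawer above 0.09 m), for 0.2 s.
2. exactly three pots stand released in the open drawer, the other three still in their places (value of joint drawer above 0.06 m and ((horizontal distance between each of pot_1_center, pot_2_center, pot_3_center and drawer_in below 0.118 m and horizontal distance between each of pot_4_center, pot_5_center, pot_6_center and drawer_in above 0.128 m) or (horizontal distance between each of pot_1_center, pot_2_center, pot_4_center and drawer_in below 0.118 m and horizontal distance between each of pot_3_center, pot_5_center, pot_6_center and drawer_in above 0.128 m) or (horizontal distance between each of pot_1_center, pot_2_center, pot_5_center and drawer_in below 0.118 m and horizontal distance between each of pot_3_center, pot_4_center, pot_6_center and drawer_in above 0.128 m) or (horizontal distance between each of pot_1_center, pot_2_center, pot_6_center and drawer_in below 0.118 m and horizontal distance between each of pot_3_center, pot_4_center, pot_5_center and drawer_in above 0.128 m) or (horizontal distance between each of pot_1_center, pot_3_center, pot_4_center and drawer_in below 0.118 m and horizontal distance between each of pot_2_center, pot_5_center, pot_6_center and drawer_in above 0.128 m) or (horizontal distance between each of pot_1_center, pot_3_center, pot_5_center and drawer_in below 0.118 m and horizontal distance between each of pot_2_center, pot_4_center, pot_6_center and drawer_in above 0.128 m) or (horizontal distance between each of pot_1_center, pot_3_center, pot_6_center and drawer_in below 0.118 m and horizontal distance between each of pot_2_center, pot_4_center, pot_5_center and drawer_in above 0.128 m) or (horizontal distance between each of pot_1_center, pot_4_center, pot_5_center and drawer_in below 0.118 m and horizontal distance between each of pot_2_center, pot_3_center, pot_6_center and drawer_in above 0.128 m) or (horizontal distance between each of pot_1_center, pot_4_center, pot_6_center and drawer_in below 0.118 m and horizontal distance between each of pot_2_center, pot_3_center, pot_5_center and drawer_in above 0.128 m) or (horizontal distance between each of pot_1_center, pot_5_center, pot_6_center and drawer_in below 0.118 m and horizontal distance between each of pot_2_center, pot_3_center, pot_4_center and drawer_in above 0.128 m) or (horizontal distance between each of pot_1_center, pot_5_center, pot_6_center and drawer_in above 0.128 m and horizontal distance between each of pot_2_center, pot_3_center, pot_4_center and drawer_in below 0.118 m) or (horizontal distance between each of pot_1_center, pot_4_center, pot_6_center and drawer_in above 0.128 m and horizontal distance between each of pot_2_center, pot_3_center, pot_5_center and drawer_in below 0.118 m) or (horizontal distance between each of pot_1_center, pot_4_center, pot_5_center and drawer_in above 0.128 m and horizontal distance between each of pot_2_center, pot_3_center, pot_6_center and drawer_in below 0.118 m) or (horizontal distance between each of pot_1_center, pot_3_center, pot_6_center and drawer_in above 0.128 m and horizontal distance between each of pot_2_center, pot_4_center, pot_5_center and drawer_in below 0.118 m) or (horizontal distance between each of pot_1_center, pot_3_center, pot_5_center and drawer_in above 0.128 m and horizontal distance between each of pot_2_center, pot_4_center, pot_6_center and drawer_in below 0.118 m) or (horizontal distance between each of pot_1_center, pot_3_center, pot_4_center and drawer_in above 0.128 m and horizontal distance between each of pot_2_center, pot_5_center, pot_6_center and drawer_in below 0.118 m) or (horizontal distance between each of pot_1_center, pot_2_center, pot_6_center and drawer_in above 0.128 m and horizontal distance between each of pot_3_center, pot_4_center, pot_5_center and drawer_in below 0.118 m) or (horizontal distance between each of pot_1_center, pot_2_center, pot_5_center and drawer_in above 0.128 m and horizontal distance between each of pot_3_center, pot_4_center, pot_6_center and drawer_in below 0.118 m) or (horizontal distance between each of pot_1_center, pot_2_center, pot_4_center and drawer_in above 0.128 m and horizontal distance between each of pot_3_center, pot_5_center, pot_6_center and drawer_in below 0.118 m) or (horizontal distance between each of pot_1_center, pot_2_center, pot_3_center and drawer_in above 0.128 m and horizontal distance between each of pot_4_center, pot_5_center, pot_6_center and drawer_in below 0.118 m)) and ((horizontal distance between pot_1_center and drawer_in above 0.128 m and distance of pot_1_center from where it was at the start of the episode below 0.025 m) or (horizontal distance between pot_1_center and drawer_in below 0.118 m and height (world z) of pot_1_center between 0.038 and 0.054 m and angle between pot_1_center's own z axis and vertical below 0.15 rad)) and ((horizontal distance between pot_2_center and drawer_in above 0.128 m and distance of pot_2_center from where it was at the start of the episode below 0.025 m) or (horizontal distance between pot_2_center and drawer_in below 0.118 m and height (world z) of pot_2_center between 0.038 and 0.054 m and angle between pot_2_center's own z axis and vertical below 0.15 rad)) and ((horizontal distance between pot_3_center and drawer_in above 0.128 m and distance of pot_3_center from where it was at the start of the episode below 0.025 m) or (horizontal distance between pot_3_center and drawer_in below 0.118 m and height (world z) of pot_3_center between 0.038 and 0.054 m and angle between pot_3_center's own z axis and vertical below 0.15 rad)) and ((horizontal distance between pot_4_center and drawer_in above 0.128 m and distance of pot_4_center from where it was at the start of the episode below 0.025 m) or (horizontal distance between pot_4_center and drawer_in below 0.118 m and height (world z) of pot_4_center between 0.038 and 0.054 m and angle between pot_4_center's own z axis and vertical below 0.15 rad)) and ((horizontal distance between pot_5_center and drawer_in above 0.128 m and distance of pot_5_center from where it was at the start of the episode below 0.025 m) or (horizontal distance between pot_5_center and drawer_in below 0.118 m and height (world z) of pot_5_center between 0.038 and 0.054 m and angle between pot_5_center's own z axis and vertical below 0.15 rad)) and ((horizontal distance between pot_6_center and drawer_in above 0.128 m and distance of pot_6_center from where it was at the start of the episode below 0.025 m) or (horizontal distance between pot_6_center and drawer_in below 0.118 m and height (world z) of pot_6_center between 0.038 and 0.054 m and angle between pot_6_center's own z axis and vertical below 0.15 rad)) and contact force between the fingers and anything else below 0.2 N), for 0.2 s.
At the end, for the whole second after the job is handed in: The drawer is shut to within 6 mm; exactly three spice pots stand upright (within about 8 degrees) on its floor; the other three spice pots are within 25 mm of where they stood at the start, and the squat tin within 50 mm of where it stood (value of joint drawer below 0.006 m and ((horizontal distance between each of pot_1_center, pot_2_center, pot_3_center and drawer_in below 0.118 m and horizontal distance between each of pot_4_center, pot_5_center, pot_6_center and drawer_in above 0.128 m) or (horizontal distance between each of pot_1_center, pot_2_center, pot_4_center and drawer_in below 0.118 m and horizontal distance between each of pot_3_center, pot_5_center, pot_6_center and drawer_in above 0.128 m) or (horizontal distance between each of pot_1_center, pot_2_center, pot_5_center and drawer_in below 0.118 m and horizontal distance between each of pot_3_center, pot_4_center, pot_6_center and drawer_in above 0.128 m) or (horizontal distance between each of pot_1_center, pot_2_center, pot_6_center and drawer_in below 0.118 m and horizontal distance between each of pot_3_center, pot_4_center, pot_5_center and drawer_in above 0.128 m) or (horizontal distance between each of pot_1_center, pot_3_center, pot_4_center and drawer_in below 0.118 m and horizontal distance between each of pot_2_center, pot_5_center, pot_6_center and drawer_in above 0.128 m) or (horizontal distance between each of pot_1_center, pot_3_center, pot_5_center and drawer_in below 0.118 m and horizontal distance between each of pot_2_center, pot_4_center, pot_6_center and drawer_in above 0.128 m) or (horizontal distance between each of pot_1_center, pot_3_center, pot_6_center and drawer_in below 0.118 m and horizontal distance between each of pot_2_center, pot_4_center, pot_5_center and drawer_in above 0.128 m) or (horizontal distance between each of pot_1_center, pot_4_center, pot_5_center and drawer_in below 0.118 m and horizontal distance between each of pot_2_center, pot_3_center, pot_6_center and drawer_in above 0.128 m) or (horizontal distance between each of pot_1_center, pot_4_center, pot_6_center and drawer_in below 0.118 m and horizontal distance between each of pot_2_center, pot_3_center, pot_5_center and drawer_in above 0.128 m) or (horizontal distance between each of pot_1_center, pot_5_center, pot_6_center and drawer_in below 0.118 m and horizontal distance between each of pot_2_center, pot_3_center, pot_4_center and drawer_in above 0.128 m) or (horizontal distance between each of pot_1_center, pot_5_center, pot_6_center and drawer_in above 0.128 m and horizontal distance between each of pot_2_center, pot_3_center, pot_4_center and drawer_in below 0.118 m) or (horizontal distance between each of pot_1_center, pot_4_center, pot_6_center and drawer_in above 0.128 m and horizontal distance between each of pot_2_center, pot_3_center, pot_5_center and drawer_in below 0.118 m) or (horizontal distance between each of pot_1_center, pot_4_center, pot_5_center and drawer_in above 0.128 m and horizontal distance between each of pot_2_center, pot_3_center, pot_6_center and drawer_in below 0.118 m) or (horizontal distance between each of pot_1_center, pot_3_center, pot_6_center and drawer_in above 0.128 m and horizontal distance between each of pot_2_center, pot_4_center, pot_5_center and drawer_in below 0.118 m) or (horizontal distance between each of pot_1_center, pot_3_center, pot_5_center and drawer_in above 0.128 m and horizontal distance between each of pot_2_center, pot_4_center, pot_6_center and drawer_in below 0.118 m) or (horizontal distance between each of pot_1_center, pot_3_center, pot_4_center and drawer_in above 0.128 m and horizontal distance between each of pot_2_center, pot_5_center, pot_6_center and drawer_in below 0.118 m) or (horizontal distance between each of pot_1_center, pot_2_center, pot_6_center and drawer_in above 0.128 m and horizontal distance between each of pot_3_center, pot_4_center, pot_5_center and drawer_in below 0.118 m) or (horizontal distance between each of pot_1_center, pot_2_center, pot_5_center and drawer_in above 0.128 m and horizontal distance between each of pot_3_center, pot_4_center, pot_6_center and drawer_in below 0.118 m) or (horizontal distance between each of pot_1_center, pot_2_center, pot_4_center and drawer_in above 0.128 m and horizontal distance between each of pot_3_center, pot_5_center, pot_6_center and drawer_in below 0.118 m) or (horizontal distance between each of pot_1_center, pot_2_center, pot_3_center and drawer_in above 0.128 m and horizontal distance between each of pot_4_center, pot_5_center, pot_6_center and drawer_in below 0.118 m)) and ((horizontal distance between pot_1_center and drawer_in above 0.128 m and distance of pot_1_center from where it was at the start of the episode below 0.025 m) or (horizontal distance between pot_1_center and drawer_in below 0.118 m and height (world z) of pot_1_center between 0.038 and 0.054 m and angle between pot_1_center's own z axis and vertical below 0.15 rad)) and ((horizontal distance between pot_2_center and drawer_in above 0.128 m and distance of pot_2_center from where it was at the start of the episode below 0.025 m) or (horizontal distance between pot_2_center and drawer_in below 0.118 m and height (world z) of pot_2_center between 0.038 and 0.054 m and angle between pot_2_center's own z axis and vertical below 0.15 rad)) and ((horizontal distance between pot_3_center and drawer_in above 0.128 m and distance of pot_3_center from where it was at the start of the episode below 0.025 m) or (horizontal distance between pot_3_center and drawer_in below 0.118 m and height (world z) of pot_3_center between 0.038 and 0.054 m and angle between pot_3_center's own z axis and vertical below 0.15 rad)) and ((horizontal distance between pot_4_center and drawer_in above 0.128 m and distance of pot_4_center from where it was at the start of the episode below 0.025 m) or (horizontal distance between pot_4_center and drawer_in below 0.118 m and height (world z) of pot_4_center between 0.038 and 0.054 m and angle between pot_4_center's own z axis and vertical below 0.15 rad)) and ((horizontal distance between pot_5_center and drawer_in above 0.128 m and distance of pot_5_center from where it was at the start of the episode below 0.025 m) or (horizontal distance between pot_5_center and drawer_in below 0.118 m and height (world z) of pot_5_center between 0.038 and 0.054 m and angle between pot_5_center's own z axis and vertical below 0.15 rad)) and ((horizontal distance between pot_6_center and drawer_in above 0.128 m and distance of pot_6_center from where it was at the start of the episode below 0.025 m) or (horizontal distance between pot_6_center and drawer_in below 0.118 m and height (world z) of pot_6_center between 0.038 and 0.054 m and angle between pot_6_center's own z axis and vertical below 0.15 rad)) and distance of tin_center from where it was at the start of the episode below 0.05 m); the robot touches nothing.
It fails at once if a spice pot falls over (leans more than 70 degrees) (angle between any of pot_1_center, pot_2_center, pot_3_center, pot_4_center, pot_5_center, pot_6_center's own z axis and vertical above 1.22 rad).
It fails at once if a pot that did not start on the rack is picked up (height (world z) of any of pot_5_center, pot_6_center above 0.08 m).
It fails at once if the mug is pushed more than 3 cm (distance of mug from where it was at the start of the episode above 0.03 m).
It fails at once if the pepper shaker is pushed more than 3 cm (distance of pepper from where it was at the start of the episode above 0.03 m).
It also fails if it takes over 69 s, if anything falls off the work surface, if the arm or the gripper's body presses on something with over 40 N, if the wrist force passes 120 N, or if a joint passes its speed limit or range.

ROBOT

A 6-joint arm with a two-finger parallel gripper is mounted at the origin on a cart in front of the work surface, level with it; the furniture and walls round the work are solid. World frame = base frame: x ahead of the robot, y to its left, z up, the work surface at z = 0. Lengths are in m, angles in rad, forces in N, time in s.
With the tool pointing down it reaches from about 0.275 to 0.975 m from the base axis. Payload 8.4 kg.
Tool frame: the origin (TCP) lies between the finger pads; the fingertips stand robot.tips_ahead ahead of it and the grasp point (between the pads) lies 5 mm behind it (robot.tips_ahead is the distance from the TCP to the fingertips, in m); z points along the fingers, x is the direction in which the jaws open and shut, and the axes are right-handed (so a half turn about z gives the same grasp; the last joint's range is limited). The gripper opens to 92 mm and grips with 3 to 60 N. Pads are 20 mm wide; open, the fingers measure 128 mm over their backs; the gripper's body (75 mm by 189 mm) begins 69 mm behind the grasp point.
Start: joints at [-1.314, 0.353, 1.633, -0, 1.155, -0.002], TCP at [0.16, -0.604, 0.229] pointing down, gripper open.
Joint ranges: [-2.63, 2.63], [-0.92, 2.1], [0.06, 2.66], [-1.3, 4.44], [0, 2.69], [-3.02, 3.02]. Speed limits (rad/s): [2.22, 2.22, 2.79, 3.14, 3.14, 3.14].

INTERFACE

Orientations are given as [roll, pitch, yaw] about the fixed x, y, z axes, in that order (R = Rz(yaw) Ry(pitch) Rx(roll)).
In Python, from bench import robot, camera, camera_model, find_in, silhouettes, mark_of gives the robot as it stands.
- The arm moves only by the tool step_arm, never from a script. Its argument "steps" is one flat list of numbers, 7 for each row, row after row: the shift along the tool's x, y, z in m, then the turn, a rotation vector about the tool's x, y, z in rad, then the opening in per cent of the stroke, from 0 (shut) to 100 (fully open). In form: [dx, dy, dz, rx, ry, rz, hand, dx, dy, dz, rx, ry, rz, hand, ...]. A call has 1 to 10 rows; each row is the pose to reach, as a shift and turn from the pose commanded when the call began, along the tool's axes at that moment; what a row does not reach only later rows make up. A row lasts 1/10 s, in which the tool goes at most 50 mm and 8.59 degrees, less where a joint would pass 70% of its speed; a pose out of reach is approached as far as the arm can. A call with a gripper value outside its range is refused whole. The fingers move at their own pace and stop on an object; "force" is the grip in N (left out, the last holds). Time passes only in rows, so rows that repeat a pose let the fingers close. It gives the time, the measured TCP pose, the force and the opening at its end, in the units of the state.
- robot.state(): the state, without advancing time (a new reading comes with each control period).
- camera(name): name is "side" or "top"; returns (picture, depth): 400x640x3 uint8, blue, green, red; 400x640 float32, m along the optical axis (not along the pixel's ray), 0 where there is no reading.
- camera_model(name): a dict with "K" (3x3 intrinsics, pixels), "xyz" and "attitude" of the camera in the world. Camera axes: x right, y down, z forward; pixel columns grow to the right and rows downward; lengths in m; the calibration is good to about 2 mm. A picture is of the moment at which its call begins. camera_model takes no time and is no camera call.
- robot.sign_off(): hands the job in, once; it reports no verdict.
Trained networks look in the newest picture that a camera, given by its name, has taken for a name from the list of things; names that differ only in an ending like _2 or _b are one class to them, and where a whole thing is asked for, a point or a joint stands for the part that bears it (a point fixed in the world has none). Each returns a list of dicts, best first, with "score" (0 to 1); they miss things now and then, are a little off and sometimes report something else, mostly with a low value. They report only what shows in the picture. A call takes as long as a camera call.
- find_in(camera, query): "at" ([column, row] in pixels, amid what is visible of it).
- silhouettes(camera, query): "region" (400x640 bool, what is visible of it) and "at" ([column, row] in pixels, amid what is visible of it).
- mark_of(camera, query): "at" ([column, row] in pixels: a listed point, or the origin of a listed thing).
The state is a dict: "clock": time; "joint_pos": joint angles; "dq": joint speeds; "joint_torque": joint torques, N m; "position": TCP position; "tcp_rot": TCP orientation; "wrist_force": force on the tool from outside, world axes, zero at the start; "moment": the same for the moment, N m; "opening": finger opening in m.
Only numpy, scipy, OpenCV 4.12 (cv2) and the standard library are available. Lean on these libraries where they do the work, as an engineer would, in place of code of your own. Each camera call takes 0.05 s, during which the arm holds its last target.

## Working session

There is one attempt and no reset: what is moved stays moved. The work goes in short steps, Python scripts to look and compute and a tool call to move; the robot and the scene stay as the last step left them, time stands still between calls to the robot, and variables do not carry over. Pictures are saved under pics/ and viewed, and the job is handed in when it is done.

Besides the shell and the picture viewer there is one more tool, called after ">>>" in YAML: its name, and indented under it one key for each argument. step_arm: Moves the arm, as the interface text tells. Its arguments: {"type":"object","properties":{"steps":{"type":"array"},"force":{"type":"number"}},"required":["steps"]}

```bash
mkdir -p pics; ls; python3 - <<'E'
from bench import robot, camera, camera_model, find_in, silhouettes, mark_of
import cv2, numpy as np
print(robot.state(), robot.tips_ahead)
for n in("side","top"):
    p,d=camera(n); cv2.imwrite(f"pics/{n}0.png",p); np.save(f"{n}0.npy",d)
    print(n,camera_model(n))
    for q in ["drawer_handle","rack_slope","pot_1_center","tin_center","spice_box","mug","pepper","drawer_in"]:
        print(q,[(np.round(r["at"],1).tolist(),round(r["score"],2)) for r in mark_of(n,q)])
print(robot.state()["clock"])
E
```

```text
pics
{'clock': 0.0, 'joint_pos': array([-1.31441015e+00,  3.53635676e-01,  1.63409559e+00,  1.60415898e-05,
        1.15519725e+00, -2.42142511e-03]), 'dq': array([ 0.00104966,  0.0001452 , -0.00094799,  0.00028967,  0.00037331,
        0.00135341]), 'joint_torque': array([ 8.80935731e-04, -5.93843079e+01, -3.34212613e+01,  6.97625382e-02,
        2.34129641e-02, -1.34715820e-04]), 'position': array([ 0.15983159, -0.60374684,  0.22788796]), 'tcp_rot': array([-3.14157475e+00,  1.33582506e-03, -1.31199520e+00]), 'wrist_force': array([ 0.75465475, -0.38909117, -0.53981874]), 'moment': array([ 0.03198431,  0.01977244, -0.03978451]), 'opening': 0.09180032845825765} 0.014
side {'K': array([[363.32714075,   0.        , 316.85190232],
       [  0.        , 363.32714075, 195.89014612],
       [  0.        ,   0.        ,   1.        ]]), 'xyz': array([0.86151447, 0.54612456, 1.29818983]), 'attitude': array([-2.67100633, -0.01080821,  2.66079812])}
drawer_handle [([291.7, 142.9], 0.64)]
rack_slope [([370.6, 281.9], 0.72)]
pot_1_center [([370.5, 273.4], 0.47)]
tin_center []
spice_box [([263.0, 147.2], 0.65)]
mug [([266.2, 94.5], 0.71), ([386.1, 276.3], 0.43)]
pepper [([427.2, 317.7], 0.66)]
drawer_in [([266.8, 146.2], 0.77)]
top {'K': array([[497.65882126,   0.        , 312.73939996],
       [  0.        , 497.65882126, 202.82887258],
       [  0.        ,   0.        ,   1.        ]]), 'xyz': array([-0.30257565,  0.22856118,  2.07288856]), 'attitude': array([-2.73289072,  0.00723945, -1.85570447])}
drawer_handle [([367.6, 184.3], 0.76)]
rack_slope [([227.5, 226.6], 0.79), ([334.3, 181.1], 0.4)]
pot_1_center [([237.0, 226.1], 0.63), ([368.7, 172.4], 0.6)]
tin_center [([236.8, 227.4], 0.33)]
spice_box [([373.6, 171.1], 0.75)]
mug [([443.8, 183.4], 0.72)]
pepper [([197.7, 267.3], 0.66), ([332.5, 181.4], 0.48)]
drawer_in [([372.2, 170.1], 0.85), ([220.9, 225.9], 0.16)]
0.9
```

```bash
python3 - <<'E'
import cv2
for n,(x0,x1,y0,y1) in {"side":(200,480,60,360),"top":(170,480,120,300)}.items():
    p=cv2.imread(f"pics/{n}0.png")[y0:y1,x0:x1]
    s=min(800/(x1-x0),600/(y1-y0)); cv2.imwrite(f"pics/{n}0c.png",cv2.resize(p,None,fx=s,fy=s,interpolation=cv2.INTER_CUBIC))
E
```

```text
(no output)
```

View pics/side0.png

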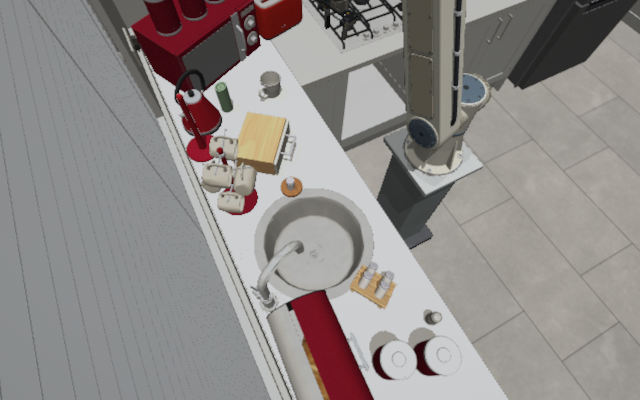

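View pics/side0c.png

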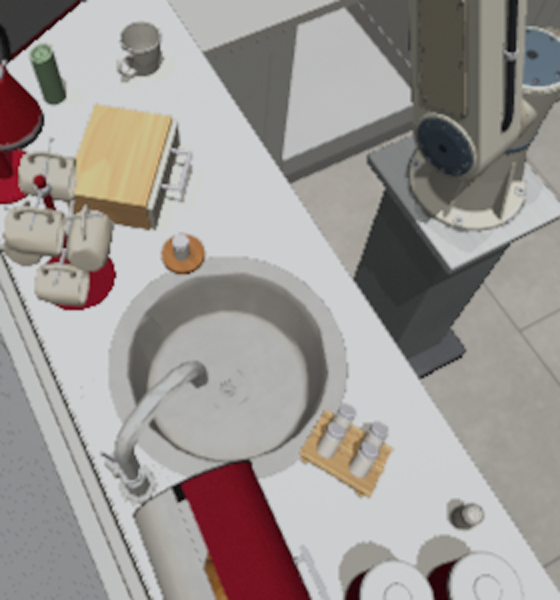

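View pics/top0c.png

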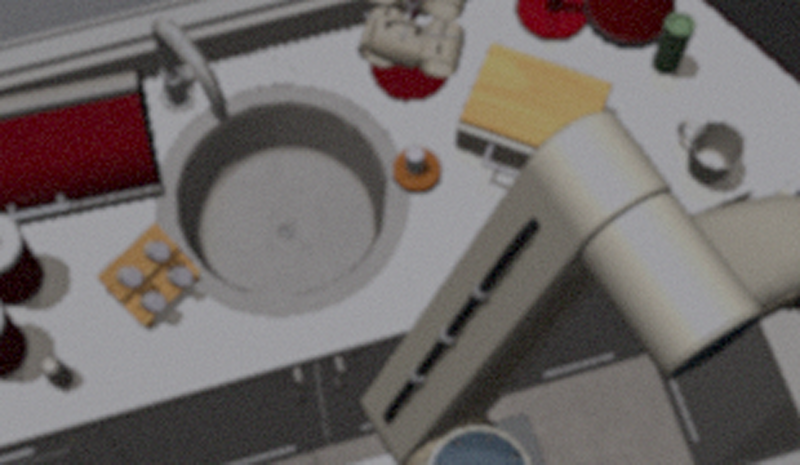

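```bash
cat > h.py <<'E'
import numpy as np, cv2
from scipy.spatial.transform import Rotation as R
from bench import robot, camera, camera_model, find_in, silhouettes, mark_of
def cloud(n,d):
    m=camera_model(n);K=m["K"];Rc=R.from_euler("xyz",m["attitude"]).as_matrix()
    v,u=np.mgrid[:400,:640]
    c=np.stack([(u-K[0,2])/K[0,0]*d,(v-K[1,2])/K[1,1]*d,d],-1)
    P=c@Rc.T+m["xyz"]; P[d<=0]=np.nan; return P
def ray(n,uv,z):
    m=camera_model(n);K=m["K"];Rc=R.from_euler("xyz",m["attitude"]).as_matrix()
    r=Rc@np.array([(uv[0]-K[0,2])/K[0,0],(uv[1]-K[1,2])/K[1,1],1]);o=m["xyz"]
    return o+r*(z-o[2])/r[2]
def proj(n,p):
    m=camera_model(n);K=m["K"];Rc=R.from_euler("xyz",m["attitude"]).as_matrix()
    c=(np.asarray(p)-m["xyz"])@Rc; return (c/c[...,2:])@K.T
def grab(n):
    p,d=camera(n); return p,d,cloud(n,d)
E
python3 - <<'E'
from h import *
for n,reg in (("side",(185,330,100,185)),("top",(320,430,120,210))):
    P=cloud(n,np.load(n+"0.npy"))
    x0,x1,y0,y1=reg; Q=P[y0:y1,x0:x1].reshape(-1,3)
    img=cv2.imread(f"pics/{n}0.png")[y0:y1,x0:x1].reshape(-1,3).astype(int)
    wood=(img[:,2]-img[:,0]>40)
    s=wood&(Q[:,2]>.085)&(Q[:,2]<.107)
    q=Q[s]; print(n,s.sum(),q.mean(0)); r=cv2.minAreaRect((q[:,:2]*1000).astype(np.float32)); print(r, cv2.boxPoints(r))
n="side";P=cloud(n,np.load("side0.npy"))
for nm,uv,z in [("handle side",(291.7,142.9),.07),("box",(263,147.2),0),("din",(266.8,146.2),.018),("rack",(370.6,281.9),.05),("mug",(266,94.5),0),("pepper",(427,317.7),0)]: print(nm,ray(n,uv,z))
n="top"
for nm,uv,z in [("handle",(367.6,184.3),.07),("box",(373.6,171.1),0),("din",(372.2,170.1),.018),("rack",(227.5,226.6),.05),("mug",(443.8,183.4),0),("pepper",(197.7,267.3),0)]: print(nm,ray(n,uv,z))
E
```

```text
side 1980 [ 0.66143006 -0.34657051  0.09549852]
((728.0078125, -404.1610107421875), (228.88931274414062, 380.8232116699219), 49.64151382446289) [[ 508.80203 -368.06427]
 [ 798.9922  -614.67316]
 [ 947.2136  -440.25775]
 [ 657.02344 -193.64886]]
top 1349 [ 0.66566094 -0.34407179  0.09634738]
((721.0418090820312, -406.798828125), (223.28294372558594, 398.6620178222656), 41.96443557739258) [[ 504.74316 -333.23547]
 [ 771.31616 -629.6647 ]
 [ 937.34045 -480.36218]
 [ 670.76746 -183.93298]]
handle side [ 0.53977639 -0.26459024  0.07      ]
box [ 0.64077327 -0.34675085  0.        ]
din [ 0.62745797 -0.33172092  0.018     ]
rack [0.54497215 0.36893927 0.05      ]
mug [ 0.5091684  -0.61177392  0.        ]
pepper [0.4242747  0.55655146 0.        ]
handle [ 0.550875   -0.26089957  0.07      ]
box [ 0.63733767 -0.32683448  0.        ]
din [ 0.635923   -0.31750633  0.018     ]
rack [0.539532   0.38318638 0.05      ]
mug [ 0.48529009 -0.61580415  0.        ]
pepper [0.41362588 0.55056619 0.        ]
```

```bash
python3 - <<'E'
from h import *
for n,seed in (("side",(262,138)),("top",(378,158))):
    P=cloud(n,np.load(n+"0.npy")); img=cv2.imread(f"pics/{n}0.png").astype(int)
    m=((img[...,2]-img[...,0]>35)&(abs(P[...,2]-.096)<.012)).astype(np.uint8)
    _,l=cv2.connectedComponents(m,connectivity=4); s=l==l[seed[1],seed[0]]
    s=cv2.morphologyEx(s.astype(np.uint8),cv2.MORPH_OPEN,np.ones((3,3)))>0
    q=P[s]; r=cv2.minAreaRect((q[:,:2]*1000).astype(np.float32)); print(n,s.sum(),q[:,2].mean(),r,cv2.boxPoints(r).round().tolist())
    # contour-based
    c,_=cv2.findContours(s.astype(np.uint8),0,2); c=max(c,key=cv2.contourArea)[:,0]
    w=np.array([ray(n,x,.096)[:2]*1000 for x in c],np.float32); r=cv2.minAreaRect(w); print(r,cv2.boxPoints(r).round().tolist())
    # handle region: points z .055-.085 
# rack cloud
for n,(x0,x1,y0,y1) in (("side",(340,405,255,310)),("top",(200,255,200,255))):
    P=cloud(n,np.load(n+"0.npy"))[y0:y1,x0:x1]; img=cv2.imread(f"pics/{n}0.png")[y0:y1,x0:x1].astype(int)
    w=(img[...,2]-img[...,0]>35)&(P[...,2]>.004)
    q=P[w]; r=cv2.minAreaRect((q[:,:2]*1000).astype(np.float32)); print(n,w.sum(),r,q[:,2].min(),q[:,2].max())
    print(cv2.boxPoints(r).round().tolist())
    # plane
    A=np.c_[q[:,:2],np.ones(len(q))]; k=np.linalg.lstsq(A,q[:,2],rcond=None)[0]
    for _ in range(10):
        e=A@k-q[:,2]; g=abs(e)<.006; k=np.linalg.lstsq(A[g],q[g,2],rcond=None)[0]
    print("plane",k,np.degrees(np.arctan(np.hypot(k[0],k[1]))),np.degrees(np.arctan2(k[1],k[0])),g.sum())
    for f in ("pot_1_center",):
        pass
    c=cv2.resize(img.astype(np.uint8),None,fx=10,fy=10,interpolation=cv2.INTER_CUBIC); cv2.imwrite(f"pics/rack_{n}.png",c)
E
```

```text
side 1827 0.0955076841954732 ((648.5194091796875, -338.27423095703125), (227.87741088867188, 165.49273681640625), 51.461544036865234) [[513.0, -376.0], [642.0, -479.0], [784.0, -301.0], [655.0, -198.0]]
((650.6488037109375, -334.35504150390625), (229.20733642578125, 165.45150756835938), 51.5867805480957) [[515.0, -373.0], [644.0, -476.0], [787.0, -296.0], [657.0, -193.0]]
top 1248 0.09639946734853277 ((647.3795776367188, -336.4309387207031), (223.38059997558594, 168.16006469726562), 51.819034576416016) [[512.0, -372.0], [644.0, -476.0], [783.0, -301.0], [650.0, -197.0]]
((646.567626953125, -336.7438049316406), (221.09226989746094, 166.79681396484375), 51.35175323486328) [[512.0, -371.0], [643.0, -475.0], [781.0, -302.0], [650.0, -198.0]]
side 687 ((544.95263671875, 381.6609191894531), (107.45113372802734, 133.94908142089844), 30.380006790161133) 0.007985881317147392 0.10959428715944908
[[465.0, 412.0], [532.0, 297.0], [625.0, 351.0], [557.0, 467.0]]
plane [ 0.5175987   0.31029572 -0.35292377] 31.11027133906136 30.942303997307224 515
top 511 ((544.2097778320312, 382.4407958984375), (106.39698791503906, 134.19253540039062), 31.470014572143555) 0.005488056789216156 0.11735381521892818
[[464.0, 412.0], [534.0, 297.0], [625.0, 353.0], [555.0, 467.0]]
plane [ 0.56730575  0.32225883 -0.38430067] 33.122302219051726 29.598802230297245 271
```

View pics/rack_side.png

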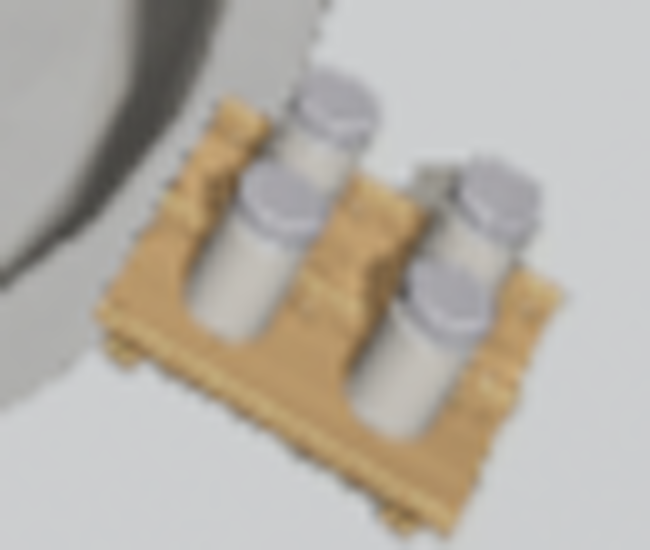

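View pics/rack_top.png

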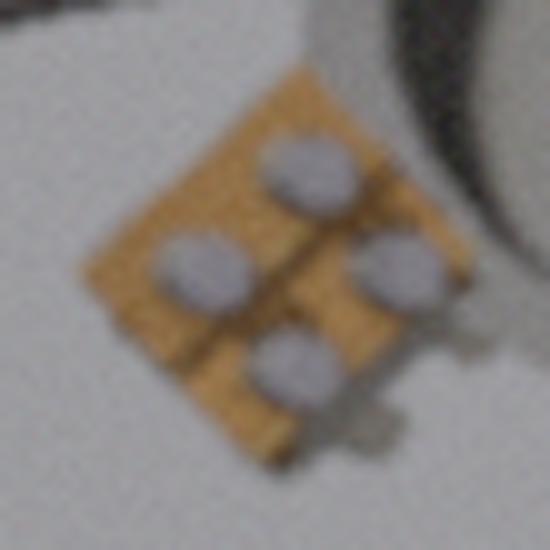

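```bash
python3 - <<'E'
from h import *
from scipy.optimize import least_squares
T=np.array([(231.1,217.4),(220.7,227.2),(240.3,227.0),(229.8,236.8)])
S=np.array([(373.6,265.0),(390.0,274.5),(368.5,274.5),(385.2,284.0)])
c,s=np.cos(np.radians(32)),np.sin(np.radians(32))
def lids(p,h=.056):
    x,y,z,a=p; X=np.array([np.cos(a),np.sin(a),0]);Y=np.array([-np.sin(a),np.cos(a),0]);Z=np.array([0,0,1.])
    u=c*X+s*Z; n=-s*X+c*Z; o=np.array([x,y,z])
    return {(i,j):o+p_*u+q*Y+h*n for i,p_ in (("lo",-.029),("up",.029)) for j,q in (("-y",-.031),("+y",.031))}
# u offset of row midpoint unknown-> absorbed
def match(P,O):
    d=np.linalg.norm(P[:,None]-O[None],axis=2); return O[d.argmin(1)]-P
def f(p,sep=False):
    L=np.array(list(lids(p).values()))
    return np.r_[match(proj("top",L)[:,:2],T).ravel(),match(proj("side",L)[:,:2],S).ravel()]
r=least_squares(f,[.54,.38,.05,np.radians(31)]); print(r.x,np.degrees(r.x[3]),np.round(f(r.x),1))
for k,v in lids(r.x,.028).items(): print(k,v.round(4))
n="top"
for n in("side","top"):
    P=cloud(n,np.load(n+"0.npy"))
    for k,v in lids(r.x,.056).items():
        u=proj(n,v)[:2].round().astype(int); print(n,k,v.round(3),u,np.nanmean(P[u[1]-1:u[1]+2,u[0]-1:u[0]+2].reshape(-1,3),0).round(3))
# handle: points at z .05-.085 near handle
X=np.array([np.cos(np.radians(-38.4)),np.sin(np.radians(-38.4))]);Y=np.array([-X[1],X[0]])
for n in("side","top"):
    P=cloud(n,np.load(n+"0.npy")).reshape(-1,3)
    o=np.array([.582,-.285]); a=(P[:,:2]-o)@X; b=(P[:,:2]-o)@Y
    m=(a<-.02)&(a>-.08)&(abs(b)<.06)&(P[:,2]>.045)&(P[:,2]<.1)
    print(n,m.sum(),np.c_[a,b,P[:,2]][m][:60].round(3).tolist())
E
```

```text
[0.54167762 0.38264268 0.04489849 0.54355182] 31.143224976086472 [-0.2  0.1 -0.2 -0.2 -0.3  0.4 -0.1  0.1 -0.3  0.  -0.1  0.2  0.  -0.2
 -0.1 -0.5]
('lo', '-y') [0.524  0.3357 0.0533]
('lo', '+y') [0.4919 0.3888 0.0533]
('up', '-y') [0.5661 0.3612 0.084 ]
('up', '+y') [0.534  0.4142 0.084 ]
side ('lo', '-y') [0.511 0.328 0.077] [374 265] [0.511 0.328 0.078]
side ('lo', '+y') [0.479 0.381 0.077] [390 274] [0.479 0.38  0.078]
side ('up', '-y') [0.553 0.353 0.108] [368 275] [0.556 0.354 0.11 ]
side ('up', '+y') [0.521 0.407 0.108] [385 284] [0.521 0.405 0.108]
top ('lo', '-y') [0.511 0.328 0.077] [240 227] [0.512 0.33  0.076]
top ('lo', '+y') [0.479 0.381 0.077] [230 237] [0.48  0.381 0.075]
top ('up', '-y') [0.553 0.353 0.108] [231 217] [0.554 0.355 0.107]
top ('up', '+y') [0.521 0.407 0.108] [221 227] [0.522 0.406 0.107]
side 72 [[-0.022, -0.046, 0.076], [-0.023, -0.042, 0.076], [-0.026, -0.046, 0.07], [-0.03, -0.047, 0.071], [-0.037, -0.04, 0.081], [-0.04, -0.044, 0.077], [-0.043, -0.049, 0.071], [-0.047, -0.048, 0.074], [-0.05, -0.052, 0.07], [-0.032, -0.041, 0.072], [-0.035, -0.045
[... 1560 characters left out ...]
2], [-0.049, 0.037, 0.073], [-0.045, 0.033, 0.068], [-0.043, 0.029, 0.068], [-0.056, 0.039, 0.074], [-0.053, 0.035, 0.072], [-0.053, 0.031, 0.074], [-0.054, 0.026, 0.081], [-0.045, 0.024, 0.066], [-0.051, 0.018, 0.082], [-0.042, 0.015, 0.067], [-0.058, 0.025, 0.079], [-0.058, 0.02, 0.082], [-0.052, 0.017, 0.073], [-0.049, 0.013, 0.07], [-0.045, 0.009, 0.067], [-0.045, 0.005, 0.069], [-0.052, 0.016, 0.064], [-0.053, 0.012, 0.07], [-0.056, 0.007, 0.078], [-0.056, 0.002, 0.082], [-0.05, -0.001, 0.074], [-0.043, -0.004, 0.063], [-0.046, -0.009, 0.071], [-0.055, 0.002, 0.07], [-0.055, -0.003, 0.075], [-0.051, -0.006, 0.069], [-0.049, -0.011, 0.069], [-0.048, -0.015, 0.07], [-0.05, -0.012, 0.062]]
```

```bash
cat >> h.py <<'E'
AX=-38.4
BX=np.array([np.cos(np.radians(AX)),np.sin(np.radians(AX)),0]);BY=np.array([-BX[1],BX[0],0])
H0=np.array([.5436,-.2546,.070]); RA=np.radians(31.14)
RX=np.array([np.cos(RA),np.sin(RA),0]);RY=np.array([-np.sin(RA),np.cos(RA),0]);RZ=np.array([0,0,1.])
N=-np.sin(np.radians(32))*RX+np.cos(np.radians(32))*RZ
def Rot(z,x):
    z=np.array(z)/np.linalg.norm(z); x=np.array(x)-z*np.dot(x,z); x/=np.linalg.norm(x)
    return R.from_matrix(np.c_[x,np.cross(z,x),z])
RD=Rot([0,0,-1],BX)
def plan(p,rot,frm=None):
    if frm is None:
        s=robot.state(); p0=s["position"]; r0=R.from_euler("xyz",s["tcp_rot"])
    else: p0,r0=frm
    d=r0.inv().apply(np.asarray(p)-p0); w=(r0.inv()*rot).as_rotvec()
    print("shift",d.round(4).tolist(),"turn",w.round(4).tolist(),"rows~",max(np.linalg.norm(d)/.05,np.degrees(np.linalg.norm(w))/8.59).round(1))
    return (np.asarray(p),rot)
E
python3 - <<'E'
from h import *
f=plan(H0+[0,0,.08],RD); plan(H0-[0,0,.005],RD,f)
s=robot.state();f=plan(H0-[0,0,.005],RD)
E
```

```text
shift [-0.2398, -0.4604, 0.0786] turn [0.0, 0.0, -0.6418] rows~ 10.5
shift [0.0, 0.0, 0.085] turn [0.0, 0.0, 0.0] rows~ 1.7
shift [-0.2398, -0.4604, 0.1636] turn [0.0, 0.0, -0.6418] rows~ 10.9
```

>>> step_arm:
  steps: [-0.24,-0.46,0.079,0,0,-0.642,26,-0.24,-0.46,0.079,0,0,-0.642,26,-0.24,-0.46,0.079,0,0,-0.642,26,-0.24,-0.46,0.079,0,0,-0.642,26,-0.24,-0.46,0.079,0,0,-0.642,26,-0.24,-0.46,0.079,0,0,-0.642,26,-0.24,-0.46,0.079,0,0,-0.642,26,-0.24,-0.46,0.079,0,0,-0.642,26,-0.24,-0.46,0.079,0,0,-0.642,26,-0.24,-0.46,0.079,0,0,-0.642,26]
  force: 20

```text
clock: 1.9
position: [0.5265, -0.2694, 0.1532]
tcp_rot: [-3.142, -0.001, -0.67]
wrist_force: [1.1, -1.4, 1.0]
opening: 0.024
```

>>> step_arm:
  steps: [0,0,0,0,0,0,26,0,0,0,0,0,0,26]

```text
clock: 2.1
position: [0.5255, -0.27, 0.153]
tcp_rot: [3.141, 0.001, -0.667]
wrist_force: [0.1, 0.6, -0.0]
opening: 0.0239
```

```bash
python3 - <<'E'
from h import *
plan(H0-[0,0,.005],RD); print(robot.state()["joint_pos"])
p,d,P=grab("side"); cv2.imwrite("pics/s1.png",cv2.resize(p[90:200,220:360],None,fx=5,fy=5,interpolation=2))
E
```

```text
shift [0.0047, -0.0233, 0.088] turn [0.0004, 0.0006, 0.0029] rows~ 1.8
[-4.77045870e-01  3.82524911e-01  1.77566143e+00 -2.92151416e-04
  9.84034232e-01  1.90454621e-01]
```

View pics/s1.png

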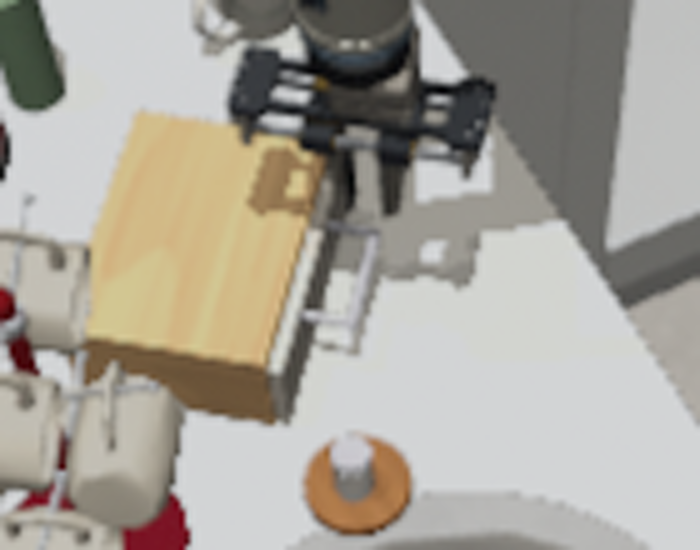

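>>> step_arm:
  steps: [0.005,-0.023,0,0,0,0.003,26,0.005,-0.023,0.04,0,0,0.003,26,0.005,-0.023,0.088,0,0,0.003,26,0.005,-0.023,0.088,0,0,0.003,26,0.005,-0.023,0.088,0,0,0.003,0,0.005,-0.023,0.088,0,0,0.003,0,0.005,-0.023,0.088,0,0,0.003,0]
  force: 30

```text
clock: 2.85
position: [0.5413, -0.2558, 0.0668]
tcp_rot: [3.141, 0.003, -0.674]
wrist_force: [-5.9, 2.0, -5.1]
opening: 0.0087
```

>>> step_arm:
  steps: [-0.004,0,0,0,0,0,0,-0.012,0,0,0,0,0,0,-0.025,0,0,0,0,0,0,-0.042,0,0,0,0,0,0,-0.06,0,0,0,0,0,0,-0.078,0,0,0,0,0,0,-0.095,0,0,0,0,0,0,-0.11,0,0,0,0,0,0,-0.12,0,0,0,0,0,0,-0.127,0,0,0,0,0,0]

```text
clock: 3.85
position: [0.4435, -0.1778, 0.0667]
tcp_rot: [3.141, -0.002, -0.672]
wrist_force: [-2.8, -9.3, -8.8]
opening: 0.009
```

>>> step_arm:
  steps: [-0.003,0,0,0,0,0,0,-0.003,0,0,0,0,0,0,-0.003,0,0,0,0,0,26,-0.003,0,0,0,0,0,26,-0.003,0,0,0,0,0,26]

```text
clock: 4.35
position: [0.4429, -0.1755, 0.0665]
tcp_rot: [-3.141, -0.003, -0.673]
wrist_force: [-0.6, -0.3, -0.9]
opening: 0.0236
```

>>> step_arm:
  steps: [0,0,-0.04,0,0,0,26,0,0,-0.09,0,0,0,26,0,0,-0.14,0,0,0,50,0,0,-0.17,0,0,0,50]

```text
clock: 4.75
position: [0.4431, -0.1755, 0.2397]
tcp_rot: [-3.14, -0.005, -0.673]
wrist_force: [0.3, -1.1, -0.9]
opening: 0.0378
```

```bash
python3 - <<'E'
from h import *
s=robot.state();print(s["position"],s["clock"],s["opening"])
for n,(x0,x1,y0,y1) in (("side",(220,360,90,200)),("top",(300,440,130,235))):
    p,d,P=grab(n); np.save(n+"2.npy",d); cv2.imwrite(f"pics/{n}2full.png",p); cv2.imwrite(f"pics/{n}2.png",cv2.resize(p[y0:y1,x0:x1],None,fx=5,fy=5,interpolation=2))
    for q in ("drawer_in","drawer_handle","pot_5_center","tin_center"): print(n,q,[(np.round(r["at"],1).tolist(),round(r["score"],2)) for r in mark_of(n,q)])
E
```

```text
[ 0.44309903 -0.17550009  0.2397486 ] 4.75 0.03784753898684473
side drawer_in [([292.5, 149.3], 0.96)]
side drawer_handle [([323.4, 149.3], 0.57)]
side pot_5_center [([289.2, 185.1], 0.63)]
side tin_center [([427.7, 318.4], 0.63), ([281.0, 164.1], 0.47)]
top drawer_in []
top drawer_handle [([356.5, 209.3], 0.66)]
top pot_5_center [([333.2, 181.2], 0.61)]
top tin_center []
```

View pics/side2.png

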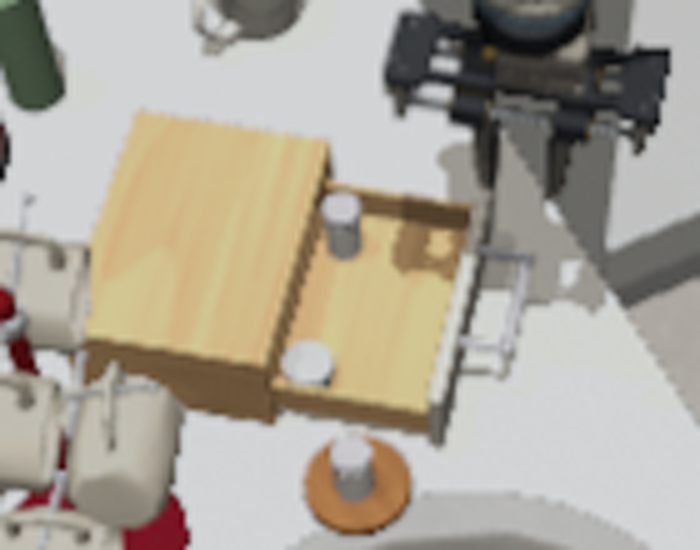

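View pics/top2.png

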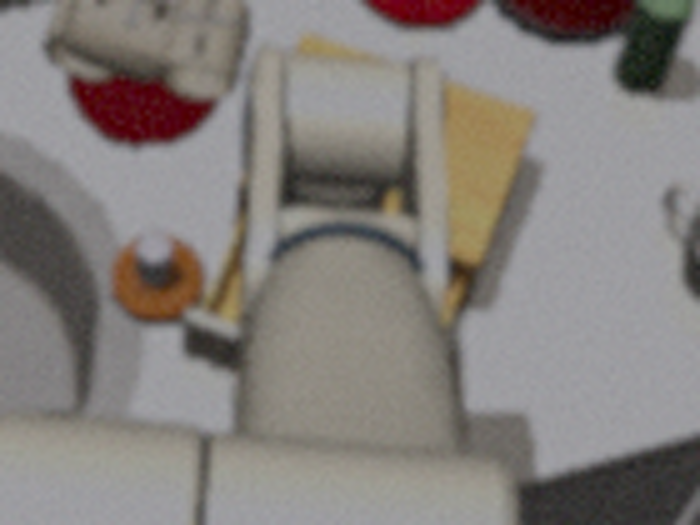

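```bash
cat >> h.py <<'E'
RR=Rot(-N,-RY)
POT={1:np.array([.524,.3357,.0533]),2:np.array([.4919,.3888,.0533])}
E
python3 - <<'E'
from h import *
print(ray("side",(292.5,149.3),.018),ray("side",(323.4,149.3),.07), ray("top",(356.5,209.3),.07))
f=plan(POT[1]+N*.095,RR); plan(POT[1]+N*.005,RR,f); plan(POT[1]+N*.095,RR,f)
E
```

```text
[ 0.53739025 -0.26784889  0.018     ] [ 0.43902925 -0.1776523   0.07      ] [ 0.45030333 -0.1755727   0.07      ]
shift [-0.2706, -0.4037, 0.1006] turn [0.5536, 0.1009, 0.3445] rows~ 9.9
shift [0.0, 0.0, 0.09] turn [0.0, 0.0, 0.0] rows~ 1.8
shift [0.0, 0.0, 0.0] turn [0.0, 0.0, 0.0] rows~ 0.0
```

>>> step_arm:
  steps: [-0.27,-0.404,0.1,0.554,0.101,0.345,50,-0.27,-0.404,0.1,0.554,0.101,0.345,50,-0.27,-0.404,0.1,0.554,0.101,0.345,50,-0.27,-0.404,0.1,0.554,0.101,0.345,50,-0.27,-0.404,0.1,0.554,0.101,0.345,50,-0.27,-0.404,0.1,0.554,0.101,0.345,50,-0.27,-0.404,0.1,0.554,0.101,0.345,50,-0.27,-0.404,0.1,0.554,0.101,0.345,50,-0.27,-0.404,0.1,0.554,0.101,0.345,50,-0.27,-0.404,0.1,0.554,0.101,0.345,50]

```text
clock: 6.25
position: [0.4784, 0.259, 0.1435]
tcp_rot: [-2.588, -0.004, -1.029]
wrist_force: [0.8, -0.9, -1.4]
opening: 0.0464
```

```bash
python3 - <<'E'
from h import *
plan(POT[1]+N*.095,RR); print(robot.state()["joint_pos"])
E
```

```text
shift [-0.0421, -0.0191, 0.023] turn [0.005, -0.0043, 0.0012] rows~ 1.0
[0.47261055 0.16152913 2.28591845 0.22989766 0.14524116 1.28170694]
```

```bash
cat > kin.py <<'E'
from h import *
from scipy.optimize import least_squares
def fk(q,p):
    a,h,L1,e,L2,T=p
    A=R.from_euler("z",q[0]);B=A*R.from_euler("y",q[1]);C=B*R.from_euler("y",q[2])
    W=C*R.from_euler("z",q[3])*R.from_euler("y",q[4]); F=W*R.from_euler("z",q[5])
    return A.apply([a,0,h])+B.apply([0,0,L1])+C.apply([e,0,L2])+W.apply([0,0,T]),F
D=[([-1.31441015,.353635676,1.63409559,0,1.15519725,-.0024214],[.15983,-.60375,.22789]),
([-.477045870,.382524911,1.77566143,-.00029,.984034,.190455],[.5254,-.2700,.1529])]
E
python3 - <<'E'
from kin import *
s=robot.state(); print(s["joint_pos"].tolist(),s["position"].tolist(),s["tcp_rot"])
D.append((s["joint_pos"],s["position"]))
f=lambda p:np.concatenate([fk(q,[0,p[0],p[1],0,p[2],p[3]])[0]-x for q,x in D])
r=least_squares(f,[.37,.42,.5,.25]); print(r.x,np.abs(f(r.x)).max())
print(fk(D[2][0],[0,*r.x[:2],0,*r.x[2:]])[1].as_euler("xyz"))
p=[0,r.x[0],r.x[1],0,r.x[2],r.x[3]]
lo=[-2.63,-.92,.06,-1.3,0,-3.02];hi=[2.63,2.1,2.66,4.44,2.69,3.02]
for nm,po,ro in [("pre",POT[1]+N*.095,RR),("pre60",POT[1]+N*.06,RR),("g1",POT[1]+N*.005,RR),("g2",POT[2]+N*.005,RR),("pre2",POT[2]+N*.08,RR)]+[("up3",np.array([.5661,.3612,.084])+N*k,RR) for k in (.005,.08)]:
  best=None
  for q40 in (0,np.pi):
    def g(q):
        x,F=fk(q,p); return np.r_[x-po,.3*(F.inv()*ro).as_rotvec()]
    q0=np.clip(np.array([.5,.4,2.1,q40,.2,1.6 if q40==0 else -1.6]),lo,hi)
    k=least_squares(g,q0,bounds=(lo,hi)); print(nm,q40,k.x.round(3),k.cost.round(7))
E
```

```text
[0.47261055372649063, 0.16152913208692934, 2.285918450530236, 0.22989765797638584, 0.1452411602483377, 1.2817069408832593] [0.478361043706963, 0.2590428809062661, 0.14354464521808885] [-2.58805217 -0.0042625  -1.02851175]
[0.14884973 0.60557691 0.44632157 0.30824035] 0.006537672448100995
[2.58805217 0.0042625  2.11308091]
pre 0 [0.57  0.221 2.303 2.347 0.    2.387] 0.0002138
pre 3.141592653589793 [0.57  0.221 2.303 4.31  0.    0.424] 0.0002138
pre60 0 [0.569 0.289 2.267 2.34  0.    2.394] 4.96e-05
pre60 3.141592653589793 [0.576 0.289 2.269 4.44  0.011 0.299] 4.71e-05
g1 0 [0.579 0.399 2.224 3.581 0.045 1.163] 0.0
g1 3.141592653589793 [0.579 0.399 2.224 3.581 0.045 1.163] 0.0
g2 0 [0.662 0.401 2.199 2.464 0.    2.35 ] 0.000199
g2 3.141592653589793 [0.714 0.406 2.211 4.419 0.094 0.439] 0.0
pre2 0 [0.668 0.257 2.28  2.613 0.    2.204] 0.0003521
pre2 3.141592653589793 [0.715 0.261 2.289 4.44  0.079 0.414] 0.0002221
up3 0 [0.567 0.407 2.133 2.352 0.    2.38 ] 0.0001078
up3 3.141592653589793 [5.690e-01 4.070e-01 2.134e+00 4.440e+00 4.000e-03 2.930e-01] 0.0001074
up3 0 [0.568 0.27  2.21  2.328 0.    2.405] 0.0006039
up3 3.141592653589793 [0.568 0.27  2.21  4.243 0.    0.49 ] 0.0006039
```

```bash
cat >> h.py <<'E'
tl=np.radians(18)
NT=-np.sin(tl)*RX+np.cos(tl)*RZ
RT=Rot(-NT,-RY)
def tcp_for(c,g=.010):  # TCP so that grasp point (5mm behind TCP) is at c+N*g
    return c+N*g-NT*.005
E
python3 - <<'E'
from h import *
a=tcp_for(POT[1])
f=plan(a+N*.085,RT); f=plan(a,RT,f)
E
```

```text
shift [-0.0421, -0.0179, 0.0278] turn [-0.2394, -0.0044, 0.0007] rows~ 1.6
shift [-0.0, -0.0206, 0.0825] turn [0.0, 0.0, 0.0] rows~ 1.7
```

>>> step_arm:
  steps: [-0.042,-0.018,0.028,-0.239,-0.004,0.001,48,-0.042,-0.018,0.028,-0.239,-0.004,0.001,48,-0.042,-0.018,0.028,-0.239,-0.004,0.001,48,-0.042,-0.018,0.028,-0.239,-0.004,0.001,48,-0.042,-0.018,0.028,-0.239,-0.004,0.001,48]

```text
clock: 6.75
position: [0.482, 0.3071, 0.1289]
tcp_rot: [-2.827, -0.0, -1.03]
wrist_force: [-1.3, 0.1, -0.1]
opening: 0.0439
```

```bash
python3 - <<'E'
from h import *
a=tcp_for(POT[1])
f=plan(a+N*.085,RT); f=plan(a,RT); s=robot.state(); print(s["joint_pos"],s["opening"])
p,d,P=grab("side"); cv2.imwrite("pics/s3.png",cv2.resize(p[220:340,310:450],None,fx=5,fy=5,interpolation=2))
p,d,P=grab("top"); cv2.imwrite("pics/t3.png",cv2.resize(p[180:290,170:310],None,fx=5,fy=5,interpolation=2))
E
```

```text
shift [-0.0027, -0.0019, 0.0004] turn [-0.0008, -0.001, -0.0024] rows~ 0.1
shift [-0.0029, -0.0224, 0.0829] turn [-0.0008, -0.001, -0.0024] rows~ 1.7
[ 0.57031774  0.26524721  2.07171258 -0.01975583  0.48990692  1.61613032] 0.04393463425915923
```

View pics/s3.png

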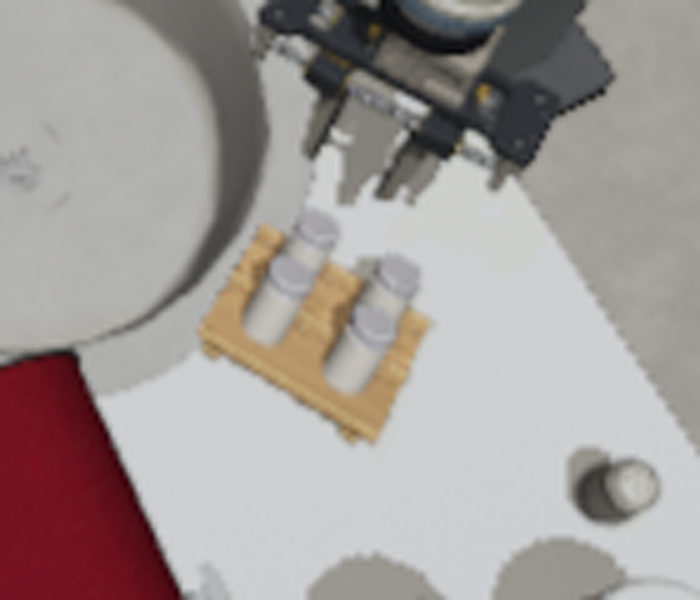

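>>> step_arm:
  steps: [-0.003,-0.006,0.025,0,0,-0.002,48,-0.003,-0.014,0.055,0,0,-0.002,48,-0.003,-0.022,0.083,0,0,-0.002,48,-0.003,-0.022,0.083,0,0,-0.002,48,-0.003,-0.022,0.083,0,0,-0.002,30,-0.003,-0.022,0.083,0,0,-0.002,20,-0.003,-0.022,0.083,0,0,-0.002,20,-0.003,-0.022,0.083,0,0,-0.002,20]
  force: 15

```text
clock: 7.65
position: [0.5218, 0.3348, 0.0592]
tcp_rot: [-2.825, -0.001, -1.028]
wrist_force: [-2.2, -1.8, 5.7]
opening: 0.0317
```

```bash
python3 - <<'E'
from h import *
a=tcp_for(POT[1])
f=plan(a,RT); f=plan(a+N*.04,RT); f=plan(a+N*.04+[0,0,.08],RT)
p,d,P=grab("side"); cv2.imwrite("pics/s4.png",cv2.resize(p[220:340,310:450],None,fx=5,fy=5,interpolation=2))
E
```

```text
shift [0.0003, 0.002, 0.0016] turn [-0.0028, -0.0014, -0.0] rows~ 0.1
shift [0.0004, 0.0115, -0.0372] turn [-0.0028, -0.0014, -0.0] rows~ 0.8
shift [0.0005, -0.0134, -0.1132] turn [-0.0028, -0.0014, -0.0] rows~ 2.3
```

View pics/s4.png

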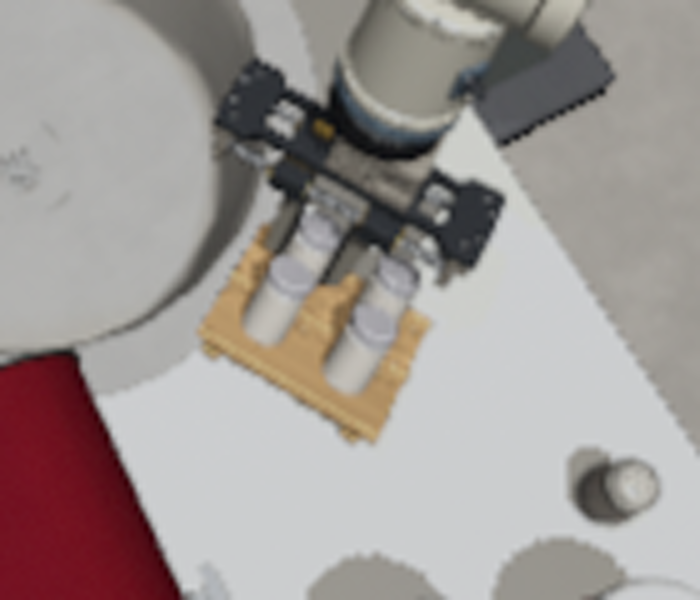

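>>> step_arm:
  steps: [0,0.003,-0.008,0,0,0,20,0,0.008,-0.025,0,0,0,20,0,0.012,-0.045,0,0,0,20,0,0,-0.08,0,0,0,20,0,-0.013,-0.115,0,0,0,20,0,-0.013,-0.115,0,0,0,20]

```text
clock: 8.3
position: [0.5041, 0.3246, 0.1774]
tcp_rot: [-2.817, -0.001, -1.028]
wrist_force: [0.9, 0.2, -0.5]
opening: 0.0318
```

```bash
cat >> h.py <<'E'
DIN=np.array([.5413,-.2545,.018])   # drawer_in when opened (handle .4429,-.1755)
dl=np.radians(32)-tl
ZP=np.array([0,0,1.])*np.cos(dl)+BY*np.sin(dl)   # tool back direction at placing
RP=Rot(-ZP,BX)
def place_tcp(x,y,g=.010,lift=0):
    c=DIN+x*BX+y*BY+[0,0,.028]
    return c+np.array([0,0,g])-ZP*.005+[0,0,lift]
E
python3 - <<'E'
from h import *
f=plan(place_tcp(-.02,-.022,lift=.12),RP); f=plan(place_tcp(-.02,-.022,lift=.003),RP,f)
s=robot.state(); print(s["opening"],s["position"])
# drawer geometry check from clouds
for n in ("side","top"):
    P=cloud(n,np.load(n+"2.npy")).reshape(-1,3); q=P-DIN; a=q@BX;b=q@BY
    print(n,"front panel top", [v.round(3) for v in (a[(abs(b)<.12)&(a<-.06)&(a>-.1)&(q[:,2]>.05)&(q[:,2]<.085)],)][0][:40])
P=cloud("side",np.load("side2.npy")).reshape(-1,3); q=P-DIN; a=q@BX;b=q@BY
m=(abs(a)<.08)&(abs(b)<.12)&(q[:,2]>.012); 
for lo,hi in ((.045,.065),(.015,.03),(.03,.042)):
    k=m&(q[:,2]>lo)&(q[:,2]<hi); print(lo,np.c_[a,b,q[:,2]][k].round(3)[:45].tolist())
E
```

```text
shift [0.5044, 0.2829, -0.0882] turn [-0.5628, -0.0155, -0.3619] rows~ 11.7
shift [0.0, -0.0283, 0.1135] turn [0.0, 0.0, 0.0] rows~ 2.3
0.031771508117564254 [0.50409993 0.32464729 0.17736932]
side front panel top [-0.075 -0.079 -0.087 -0.077 -0.081 -0.085 -0.086 -0.077 -0.081 -0.085
 -0.079 -0.082 -0.086 -0.075 -0.079 -0.084 -0.086 -0.076 -0.079 -0.084
 -0.086 -0.077 -0.081 -0.085 -0.079 -0.082 -0.086 -0.076 -0.079 -0.083
 -0.086 -0.076 -0.08  -0.084 -0.086 -0.077 -0.081 -0.085 -0.078 -0.082]
top front panel top [-0.075 -0.078 -0.078 -0.079 -0.076 -0.084 -0.088 -0.086 -0.082 -0.084
 -0.078 -0.073 -0.085 -0.087 -0.085 -0.081 -0.081 -0.084 -0.083 -0.077
 -0.078 -0.077 -0.089 -0.089 -0.085 -0.088 -0.086 -0.089 -0.084 -0.082
 -0.083 -0.091 -0.087 -0.088 -0.091 -0.083 -0.085 -0.084 -0.086 -0.089]
0.045 [[0.054, -0.101, 0.061], [0.057, -0.107, 0.046], [0.044, -0.076, 0.055], [0.039, -0.072, 0.061], [0.036, -0.077, 0.056], [0.032, -0.078, 0.055], [0.047, -0.069, 0.057], [0.043, -0.07, 0.056], [0.035, -0.072, 0.055], [0.031, -0.074, 0.055], [0.026, -0.072, 0.057], [0.05, -0.063, 0.057], [0.0
[... 2249 characters left out ...]
0.014, -0.106, 0.031], [0.021, -0.099, 0.031], [0.017, -0.1, 0.031], [0.011, -0.097, 0.036], [0.008, -0.1, 0.033], [-0.002, -0.097, 0.04], [-0.005, -0.102, 0.034], [-0.008, -0.106, 0.03], [-0.013, -0.105, 0.032], [0.007, -0.096, 0.032], [-0.01, -0.099, 0.033], [-0.014, -0.098, 0.035], [-0.02, -0.095, 0.04], [-0.022, -0.101, 0.033], [-0.027, -0.1, 0.035], [-0.031, -0.101, 0.036], [-0.035, -0.105, 0.031], [-0.039, -0.105, 0.032], [-0.023, -0.097, 0.031], [-0.031, -0.1, 0.03], [-0.036, -0.1, 0.031], [-0.04, -0.098, 0.034], [-0.045, -0.098, 0.036], [-0.053, -0.099, 0.036], [-0.056, -0.104, 0.031], [-0.061, -0.104, 0.032], [-0.065, -0.103, 0.034], [-0.069, -0.104, 0.035], [-0.057, -0.099, 0.031]]
```

```bash
python3 - <<'E'
from h import *
for n in ("side","top"):
    P=cloud(n,np.load(n+"0.npy")).reshape(-1,3)
    for y in np.arange(-.2,.3,.05):
        m=(P[:,1]>y)&(P[:,1]<y+.05)&(P[:,2]>.08)&(P[:,2]<.6)&(P[:,0]>.4)
        print(n,y.round(2),P[m][:,0].min().round(3) if m.any() else None,P[m][:,2].max().round(3) if m.any() else None,m.sum())
f=plan(place_tcp(-.015,-.018,lift=.12),RP); f=plan(place_tcp(-.015,-.018,lift=.003),RP,f)
E
```

```text
side -0.2 0.638 0.6 996
side -0.15 0.637 0.6 1691
side -0.1 0.759 0.6 1083
side -0.05 0.94 0.6 585
side -0.0 0.94 0.6 624
side 0.05 0.94 0.6 670
side 0.1 0.94 0.6 688
side 0.15 0.72 0.6 785
side 0.2 0.717 0.6 1288
side 0.25 0.827 0.6 1159
top -0.2 0.632 0.6 1237
top -0.15 0.61 0.6 1390
top -0.1 0.606 0.6 1200
top -0.05 0.934 0.6 1000
top -0.0 0.936 0.6 1027
top 0.05 0.934 0.6 1025
top 0.1 0.933 0.6 1037
top 0.15 0.716 0.6 1107
top 0.2 0.714 0.6 1214
top 0.25 0.826 0.6 1128
shift [0.5077, 0.2777, -0.0864] turn [-0.5628, -0.0155, -0.3619] rows~ 11.7
shift [0.0, -0.0283, 0.1135] turn [0.0, 0.0, 0.0] rows~ 2.3
```

>>> step_arm:
  steps: [0.03,0.016,-0.006,-0.033,-0.001,-0.021,20,0.07,0.038,-0.013,-0.08,-0.002,-0.05,20,0.508,0.278,-0.086,-0.563,-0.016,-0.362,20,0.508,0.278,-0.086,-0.563,-0.016,-0.362,20,0.508,0.278,-0.086,-0.563,-0.016,-0.362,20,0.508,0.278,-0.086,-0.563,-0.016,-0.362,20,0.508,0.278,-0.086,-0.563,-0.016,-0.362,20,0.508,0.278,-0.086,-0.563,-0.016,-0.362,20,0.508,0.278,-0.086,-0.563,-0.016,-0.362,20,0.508,0.278,-0.086,-0.563,-0.016,-0.362,20]
  force: 25

```text
clock: 9.3
position: [0.5118, -0.1594, 0.1679]
tcp_rot: [2.888, 0.004, -0.67]
wrist_force: [0.8, 0.2, -0.5]
opening: 0.0318
```

```bash
python3 - <<'E'
from h import *
f=plan(place_tcp(-.015,-.018,lift=.12),RP);print(robot.state()["joint_pos"])
E
```

```text
shift [0.0672, 0.0739, 0.0155] turn [0.0091, 0.0039, 0.0014] rows~ 2.0
[-0.16417081  0.35375794  1.80984604 -0.24415239  1.11829626  0.62776082]
```

>>> step_arm:
  steps: [0.067,0.074,0.016,0.009,0.004,0.001,20,0.067,0.074,0.016,0.009,0.004,0.001,20,0.067,0.074,0.016,0.009,0.004,0.001,20,0.067,0.074,0.016,0.009,0.004,0.001,20]

```text
clock: 9.7
position: [0.5172, -0.2592, 0.1706]
tcp_rot: [2.897, 0.0, -0.673]
wrist_force: [-0.1, 1.0, -0.5]
opening: 0.0316
```

```bash
python3 - <<'E'
from h import *
f=plan(place_tcp(-.015,-.018,lift=.12),RP);f=plan(place_tcp(-.015,-.018,lift=.002),RP)
p,d,P=grab("side"); cv2.imwrite("pics/s5.png",cv2.resize(p[70:200,210:370],None,fx=5,fy=4.6,interpolation=2))
E
```

```text
shift [0.0009, 0.0006, -0.0004] turn [-0.0002, 0.001, -0.0024] rows~ 0.0
shift [0.001, -0.0279, 0.1141] turn [-0.0002, 0.001, -0.0024] rows~ 2.3
```

View pics/s5.png

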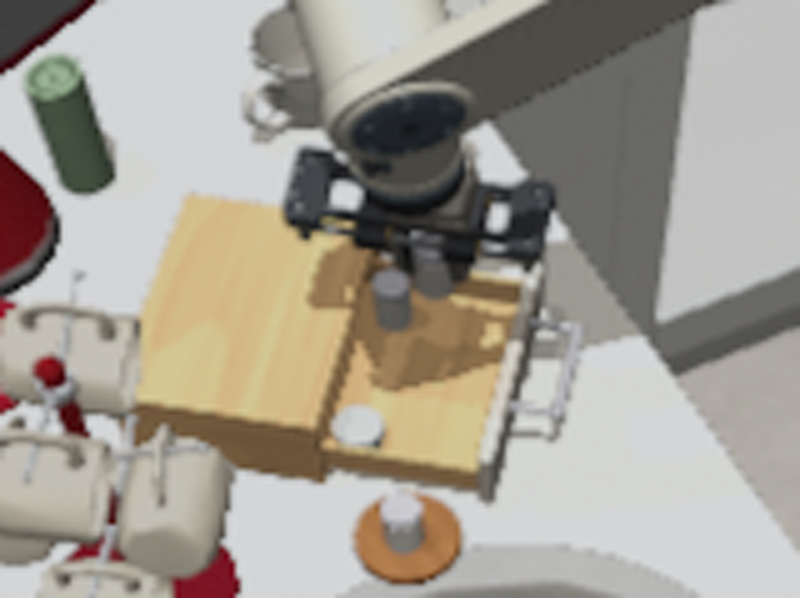

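```bash
python3 - <<'E'
from h import *
print(RP.apply(RT.inv().apply(N)))
E
```

```text
[7.44093871e-17 7.67551647e-17 1.00000000e+00]
```

Sign confirmed. Descend.

>>> step_arm:
  steps: [0.001,-0.006,0.025,0,0,-0.002,20,0.001,-0.014,0.057,0,0,-0.002,20,0.001,-0.022,0.088,0,0,-0.002,20,0.001,-0.026,0.104,0,0,-0.002,20,0.001,-0.028,0.113,0,0,-0.002,20,0.001,-0.028,0.113,0,0,-0.002,20,0.001,-0.028,0.113,0,0,-0.002,20]

```text
clock: 10.45
position: [0.5196, -0.2593, 0.0558]
tcp_rot: [2.898, -0.001, -0.668]
wrist_force: [0.8, 0.5, 0.1]
opening: 0.0316
```

```bash
python3 - <<'E'
from h import *
f=plan(place_tcp(-.015,-.018,lift=0),RP); print(robot.state()["wrist_force"])
E
```

```text
shift [-0.001, 0.0008, 0.005] turn [-0.0004, -0.0019, 0.0021] rows~ 0.1
[0.7639379  0.54555435 0.13741683]
```

>>> step_arm:
  steps: [0,-0.0005,0.002,0,0,0,20,0,-0.001,0.004,0,0,0,20,0,-0.001,0.005,0,0,0,20,0,-0.001,0.005,0,0,0,20]

```text
clock: 10.85
position: [0.5202, -0.2601, 0.0516]
tcp_rot: [2.898, -0.003, -0.668]
wrist_force: [0.1, 2.2, 11.4]
opening: 0.0315
```

>>> step_arm:
  steps: [0,0,-0.0015,0,0,0,20,0,0,-0.0015,0,0,0,30,0,0,-0.0015,0,0,0,42,0,0,-0.0015,0,0,0,46,0,0,-0.0015,0,0,0,46]

```text
clock: 11.35
position: [0.5188, -0.2592, 0.051]
tcp_rot: [2.897, 0.0, -0.668]
wrist_force: [0.5, 0.1, -0.6]
opening: 0.0424
```

>>> step_arm:
  steps: [0,0,-0.02,0,0,0,46,0,0,-0.05,0,0,0,46,0,0,-0.09,0,0,0,48,0,0,-0.13,0,0,0,48]

```text
clock: 11.75
position: [0.5381, -0.2342, 0.1782]
tcp_rot: [2.897, 0.001, -0.669]
wrist_force: [0.1, -0.1, -0.4]
opening: 0.0439
```

```bash
python3 - <<'E'
from h import *
a=tcp_for(POT[2]); f=plan(a+N*.085,RT)
p,d,P=grab("side"); np.save("side6.npy",d); cv2.imwrite("pics/s6.png",cv2.resize(p[70:200,210:370],None,fx=5,fy=4.6,interpolation=2))
E
```

```text
shift [-0.4395, -0.4143, -0.0523] turn [0.5529, 0.0137, 0.3632] rows~ 12.1
```

View pics/s6.png

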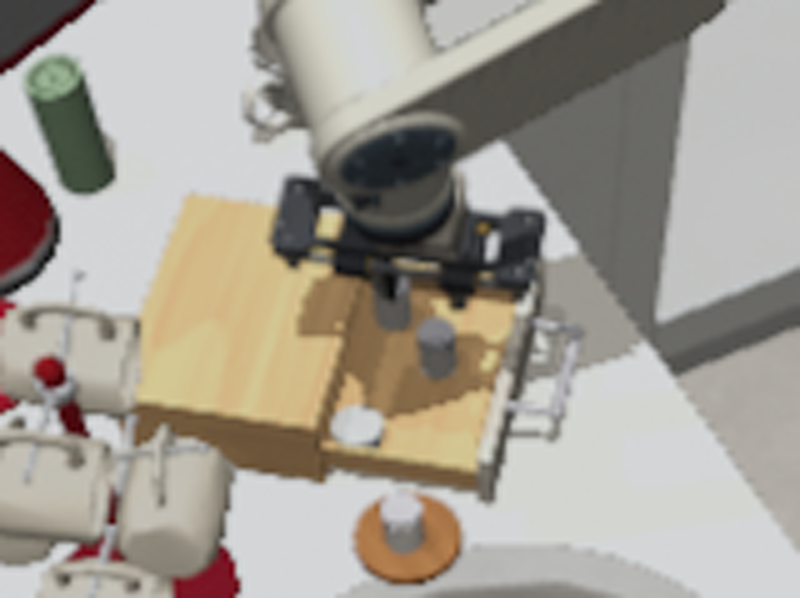

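>>> step_arm:
  steps: [-0.44,-0.414,-0.052,0.553,0.014,0.363,48,-0.44,-0.414,-0.052,0.553,0.014,0.363,48,-0.44,-0.414,-0.052,0.553,0.014,0.363,48,-0.44,-0.414,-0.052,0.553,0.014,0.363,48,-0.44,-0.414,-0.052,0.553,0.014,0.363,48,-0.44,-0.414,-0.052,0.553,0.014,0.363,48,-0.44,-0.414,-0.052,0.553,0.014,0.363,48,-0.44,-0.414,-0.052,0.553,0.014,0.363,48,-0.44,-0.414,-0.052,0.553,0.014,0.363,48,-0.44,-0.414,-0.052,0.553,0.014,0.363,48]

```text
clock: 12.8
position: [0.4647, 0.2603, 0.1363]
tcp_rot: [-2.826, -0.001, -1.027]
wrist_force: [1.5, -0.2, 0.1]
opening: 0.0441
```

>>> step_arm:
  steps: [0,0,0,0,0,0,48,0,0,0,0,0,0,48]

```text
clock: 13.0
position: [0.4645, 0.2595, 0.1359]
tcp_rot: [-2.827, -0.002, -1.023]
wrist_force: [-0.5, 0.1, 0.0]
opening: 0.044
```

```bash
python3 - <<'E'
from h import *
a=tcp_for(POT[2]); f=plan(a+N*.085,RT)
E
```

```text
shift [-0.0963, -0.0378, 0.0193] turn [-0.0001, -0.0002, 0.0044] rows~ 2.1
```

>>> step_arm:
  steps: [-0.096,-0.038,0.019,0,0,0.004,48,-0.096,-0.038,0.019,0,0,0.004,48,-0.096,-0.038,0.019,0,0,0.004,48,-0.096,-0.038,0.019,0,0,0.004,48,-0.096,-0.038,0.019,0,0,0.004,48]

```text
clock: 13.5
position: [0.4518, 0.3602, 0.1295]
tcp_rot: [-2.828, -0.001, -1.032]
wrist_force: [0.1, 0.2, -0.4]
opening: 0.0442
```

```bash
python3 - <<'E'
from h import *
a=tcp_for(POT[2]); f=plan(a+N*.085,RT); plan(a,RT)
p,d,P=grab("side"); cv2.imwrite("pics/s7.png",cv2.resize(p[220:340,310:450],None,fx=5,fy=5,interpolation=2))
E
```

```text
shift [-0.0037, -0.0002, 0.0005] turn [0.0005, -0.002, -0.0045] rows~ 0.1
shift [-0.004, -0.0208, 0.083] turn [0.0005, -0.002, -0.0045] rows~ 1.7
```

View pics/s7.png

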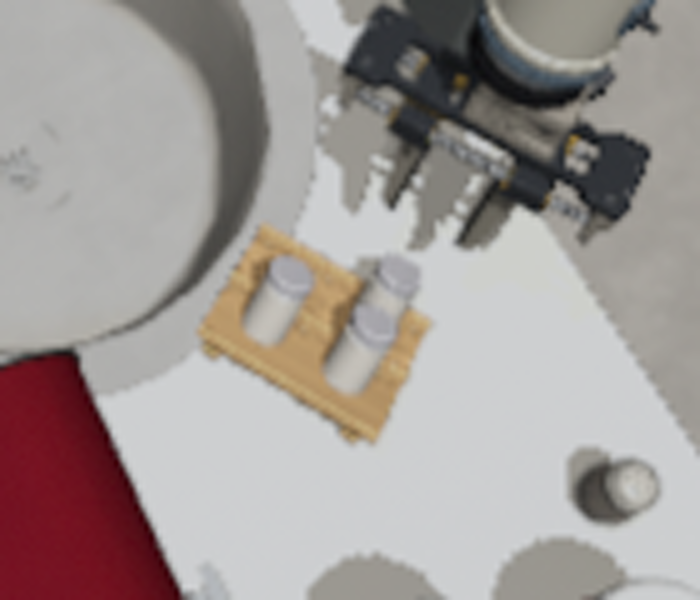

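>>> step_arm:
  steps: [-0.004,-0.006,0.025,0,0,-0.004,48,-0.004,-0.014,0.055,0,0,-0.004,48,-0.004,-0.021,0.083,0,0,-0.004,48,-0.004,-0.021,0.083,0,0,-0.004,48,-0.004,-0.021,0.083,0,0,-0.004,30,-0.004,-0.021,0.083,0,0,-0.004,20,-0.004,-0.021,0.083,0,0,-0.004,20,-0.004,-0.021,0.083,0,0,-0.004,20]
  force: 20

```text
clock: 14.35
position: [0.4888, 0.3891, 0.0586]
tcp_rot: [-2.825, -0.001, -1.027]
wrist_force: [-0.2, -2.2, 2.4]
opening: 0.0315
```

>>> step_arm:
  steps: [0,0.003,-0.008,0,0,0,20,0,0.008,-0.025,0,0,0,20,0,0.012,-0.045,0,0,0,20,0,0,-0.08,0,0,0,20,0,-0.013,-0.115,0,0,0,20,0,-0.013,-0.115,0,0,0,20]

```text
clock: 14.95
position: [0.4709, 0.3794, 0.177]
tcp_rot: [-2.817, 0.0, -1.026]
wrist_force: [0.7, 0.8, -0.2]
opening: 0.0317
```

```bash
python3 - <<'E'
from h import *
f=plan(place_tcp(-.015,.026,lift=.12),RP);print(robot.state()["opening"])
P=cloud("side",np.load("side6.npy")).reshape(-1,3); q=P-DIN; a=q@BX;b=q@BY
k=(q[:,2]>.05)&(q[:,2]<.06)&(abs(a+.015)<.03)&(abs(b+.018)<.03); print(k.sum(),a[k].mean(),b[k].mean(),a[k].min(),a[k].max(),b[k].min(),b[k].max())
k=(q[:,2]>.018)&(q[:,2]<.028)&(abs(a-.03)<.03)&(abs(b-.07)<.03)
print("tin",k.sum(),a[k].mean(),b[k].mean(),b[k].min())
E
```

```text
shift [0.556, 0.2388, -0.0742] turn [-0.5625, -0.0142, -0.3608] rows~ 12.2
0.03167261441186655
37 -0.013876649350934077 -0.015626744848513684 -0.02904854794630846 0.0018133845972770448 -0.03323387045363498 -0.0009142323329387388
tin 63 0.03465148533030547 0.07066248342190855 0.050195474894870584
```

>>> step_arm:
  steps: [0.03,0.013,-0.004,-0.03,-0.001,-0.02,20,0.07,0.03,-0.009,-0.07,-0.002,-0.045,20,0.556,0.239,-0.074,-0.562,-0.014,-0.361,20,0.556,0.239,-0.074,-0.562,-0.014,-0.361,20,0.556,0.239,-0.074,-0.562,-0.014,-0.361,20,0.556,0.239,-0.074,-0.562,-0.014,-0.361,20,0.556,0.239,-0.074,-0.562,-0.014,-0.361,20,0.556,0.239,-0.074,-0.562,-0.014,-0.361,20,0.556,0.239,-0.074,-0.562,-0.014,-0.361,20,0.556,0.239,-0.074,-0.562,-0.014,-0.361,20]
  force: 25

```text
clock: 15.95
position: [0.5257, -0.0977, 0.168]
tcp_rot: [2.888, 0.002, -0.67]
wrist_force: [0.3, 0.9, -0.8]
opening: 0.0316
```

```bash
python3 - <<'E'
from h import *
f=plan(place_tcp(-.015,.026,lift=.12),RP)
E
```

```text
shift [0.0946, 0.0864, 0.019] turn [0.0089, 0.0018, 0.0007] rows~ 2.6
```

>>> step_arm:
  steps: [0.095,0.086,0.019,0.009,0.002,0.001,20,0.095,0.086,0.019,0.009,0.002,0.001,20,0.095,0.086,0.019,0.009,0.002,0.001,20,0.095,0.086,0.019,0.009,0.002,0.001,20,0.095,0.086,0.019,0.009,0.002,0.001,20,0.095,0.086,0.019,0.009,0.002,0.001,20]

```text
clock: 16.55
position: [0.5456, -0.2227, 0.1711]
tcp_rot: [2.898, 0.0, -0.67]
wrist_force: [-0.7, -0.0, -0.7]
opening: 0.0318
```

```bash
python3 - <<'E'
from h import *
f=plan(place_tcp(-.015,.026,lift=.12),RP);plan(place_tcp(-.015,.026,lift=.002),RP)
E
```

```text
shift [0.0014, 0.0027, 0.0006] turn [-0.0004, 0.0003, 0.0] rows~ 0.1
shift [0.0014, -0.0258, 0.1151] turn [-0.0004, 0.0003, 0.0] rows~ 2.4
```

>>> step_arm:
  steps: [0.001,-0.006,0.025,0,0,0,20,0.001,-0.013,0.057,0,0,0,20,0.001,-0.02,0.088,0,0,0,20,0.001,-0.024,0.104,0,0,0,20,0.001,-0.026,0.114,0,0,0,20,0.001,-0.026,0.116,0,0,0,20,0.001,-0.027,0.118,0,0,0,20,0.001,-0.027,0.118,0,0,0,20]

```text
clock: 17.35
position: [0.5464, -0.2266, 0.0516]
tcp_rot: [2.898, -0.002, -0.671]
wrist_force: [0.5, 0.2, -0.4]
opening: 0.0316
```

>>> step_arm:
  steps: [0,0,0.001,0,0,0,20,0,-0.0005,0.002,0,0,0,20,0,-0.0005,0.002,0,0,0,20]

```text
clock: 17.65
position: [0.5475, -0.2272, 0.0512]
tcp_rot: [2.898, -0.005, -0.671]
wrist_force: [-0.1, 1.3, 15.4]
opening: 0.0316
```

>>> step_arm:
  steps: [0,0,-0.0015,0,0,0,20,0,0,-0.0015,0,0,0,30,0,0,-0.0015,0,0,0,42,0,0,-0.0015,0,0,0,46,0,0,-0.0015,0,0,0,46]

```text
clock: 18.15
position: [0.5456, -0.2261, 0.0497]
tcp_rot: [2.898, -0.0, -0.671]
wrist_force: [-0.6, -0.2, 0.3]
opening: 0.0421
```

>>> step_arm:
  steps: [0,0,-0.02,0,0,0,46,0,0,-0.05,0,0,0,46,0,0,-0.09,0,0,0,48,0,0,-0.13,0,0,0,48,0,0,-0.16,0,0,0,30,0,0,-0.16,0,0,0,10]

```text
clock: 18.75
position: [0.5725, -0.1957, 0.2093]
tcp_rot: [2.901, -0.007, -0.67]
wrist_force: [0.1, -0.3, 0.2]
opening: 0.0304
```

```bash
cat >> h.py <<'E'
HO=np.array([.4429,-.1755,.070])
E
python3 - <<'E'
from h import *
f=plan(HO+[0,0,.15],RD)
p,d,P=grab("side"); np.save("side8.npy",d); cv2.imwrite("pics/s8.png",cv2.resize(p[70:200,210:370],None,fx=5,fy=4.6,interpolation=2))
E
```

```text
shift [-0.114, 0.0655, 0.0043] turn [0.2408, -0.007, -0.0009] rows~ 2.6
```

View pics/s8.png

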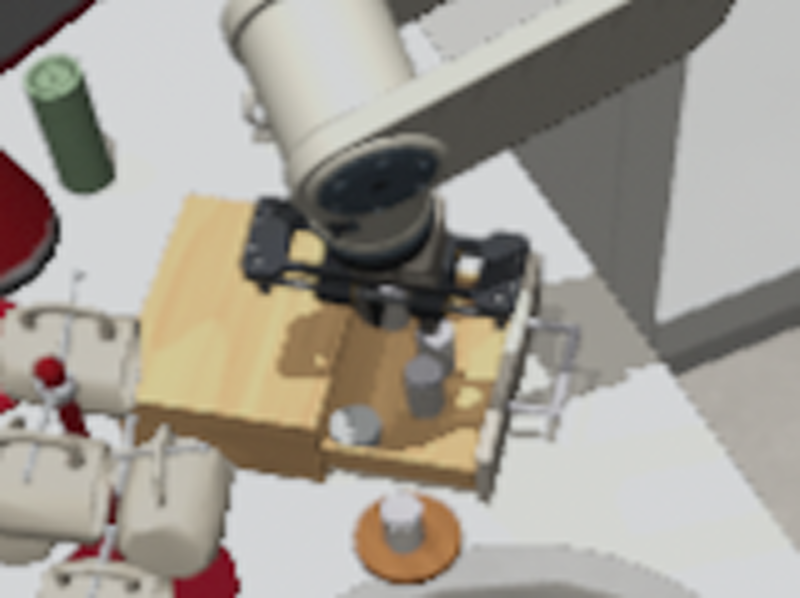

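>>> step_arm:
  steps: [-0.114,0.066,0.004,0.241,-0.007,-0.001,26,-0.114,0.066,0.004,0.241,-0.007,-0.001,26,-0.114,0.066,0.004,0.241,-0.007,-0.001,26,-0.114,0.066,0.004,0.241,-0.007,-0.001,26,-0.114,0.066,0.004,0.241,-0.007,-0.001,26,-0.114,0.066,0.004,0.241,-0.007,-0.001,26]

```text
clock: 19.4
position: [0.4409, -0.176, 0.2166]
tcp_rot: [3.138, 0.006, -0.671]
wrist_force: [0.4, 0.7, 0.3]
opening: 0.0239
```

```bash
python3 - <<'E'
from h import *
f=plan(HO-[0,0,.005],RD)
p,d,P=grab("side"); np.save("side9.npy",d); cv2.imwrite("pics/s9.png",cv2.resize(p[70:200,210:370],None,fx=5,fy=4.6,interpolation=2))
q=P.reshape(-1,3)-DIN;a=q@BX;b=q@BY
for x,y in((-.015,-.018),(-.015,.026),(.034,-.064)):
    k=(q[:,2]>.05)&(q[:,2]<.062)&(abs(a-x)<.021)&(abs(b-y)<.021); print(k.sum(),a[k].mean().round(4),b[k].mean().round(4),q[k,2].mean().round(4))
E
```

```text
shift [0.0022, -0.0021, 0.1515] turn [0.0032, 0.0064, -0.0005] rows~ 3.0
37 -0.0117 -0.0167 0.0565
42 -0.0125 0.0268 0.0555
35 0.037 -0.0632 0.0554
```

View pics/s9.png

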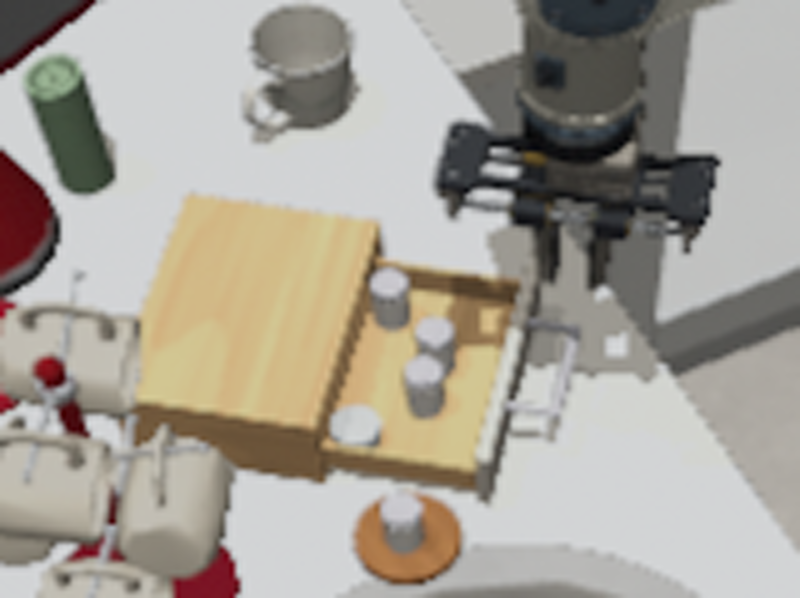

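All three pots stand upright in the drawer (lids at (390,283), (435,330), (425,370)), with the tin at (356,425) and the board pot untouched. Now grip the bar and close slowly.

>>> step_arm:
  steps: [0.002,-0.002,0.04,0.003,0.006,0,26,0.002,-0.002,0.085,0.003,0.006,0,26,0.002,-0.002,0.125,0.003,0.006,0,26,0.002,-0.002,0.15,0.003,0.006,0,26,0.002,-0.002,0.15,0.003,0.006,0,26,0.002,-0.002,0.15,0.003,0.006,0,15,0.002,-0.002,0.15,0.003,0.006,0,0,0.002,-0.002,0.15,0.003,0.006,0,0,0.002,-0.002,0.15,0.003,0.006,0,0]
  force: 30

```text
clock: 20.35
position: [0.4432, -0.1756, 0.0682]
tcp_rot: [-3.14, -0.003, -0.671]
wrist_force: [1.9, 0.8, -1.2]
opening: 0.009
```

>>> step_arm:
  steps: [0.002,0,0,0,0,0,0,0.006,0,0,0,0,0,0,0.012,0,0,0,0,0,0,0.019,0,0,0,0,0,0,0.026,0,0,0,0,0,0,0.033,0,0,0,0,0,0,0.04,0,0,0,0,0,0,0.047,0,0,0,0,0,0,0.054,0,0,0,0,0,0,0.06,0,0,0,0,0,0]

```text
clock: 21.35
position: [0.4896, -0.2126, 0.0681]
tcp_rot: [-3.141, -0.001, -0.671]
wrist_force: [0.4, 5.0, 6.6]
opening: 0.0086
```

>>> step_arm:
  steps: [0.007,0,0,0,0,0,0,0.014,0,0,0,0,0,0,0.021,0,0,0,0,0,0,0.028,0,0,0,0,0,0,0.035,0,0,0,0,0,0,0.042,0,0,0,0,0,0,0.049,0,0,0,0,0,0,0.055,0,0,0,0,0,0,0.059,0,0,0,0,0,0,0.062,0,0,0,0,0,0]

```text
clock: 22.35
position: [0.5381, -0.2511, 0.0681]
tcp_rot: [-3.141, -0.0, -0.671]
wrist_force: [0.7, 3.8, 6.1]
opening: 0.0089
```

```bash
python3 - <<'E'
from h import *
s=robot.state(); plan(H0-[0,0,.005],RD); print(s["position"],(s["position"]-HO)@BX,s["wrist_force"]@BX,s["opening"])
E
```

```text
shift [0.0065, -0.0007, 0.0032] turn [-0.0008, -0.0005, -0.0009] rows~ 0.1
[ 0.53809878 -0.25112186  0.06814766] 0.12157900857622804 -1.8360260758723936 0.008869955345561556
```

Continue slowly in until the stop shows in the force.

>>> step_arm:
  steps: [0.002,0,0,0,0,0,0,0.004,0,0,0,0,0,0,0.006,0,0,0,0,0,0,0.007,0,0,0,0,0,0,0.007,0,0,0,0,0,0]

```text
clock: 22.85
position: [0.5424, -0.2545, 0.0681]
tcp_rot: [-3.141, 0.002, -0.671]
wrist_force: [-2.5, 7.8, 11.0]
opening: 0.0085
```

```bash
python3 - <<'E'
from h import *
s=robot.state(); print(s["position"],(s["position"]-HO)@BX,s["wrist_force"]@BX,s["opening"])
E
```

```text
[ 0.54238652 -0.2545213   0.06813643] 0.12705084420751472 -6.83546446203795 0.008549518865626497
```

>>> step_arm:
  steps: [0.003,0,0,0,0,0,0,0.005,0,0,0,0,0,0,0.005,0,0,0,0,0,0]

```text
clock: 23.15
position: [0.5424, -0.2547, 0.0679]
tcp_rot: [3.141, 0.012, -0.672]
wrist_force: [-16.0, 19.6, 26.2]
opening: 0.0088
```

```bash
python3 - <<'E'
from h import *
s=robot.state(); print(s["position"],(s["position"]-HO)@BX,s["wrist_force"]@BX,s["opening"])
E
```

```text
[ 0.54238086 -0.25465277  0.06787067] 0.12712806662858592 -24.714903427369183 0.00883627891511227
```

>>> step_arm:
  steps: [-0.005,0,0,0,0,0,0,-0.005,0,0,0,0,0,26,-0.005,0,0,0,0,0,26,-0.005,0,0,0,0,0,26,-0.005,0,-0.04,0,0,0,26,-0.005,0,-0.09,0,0,0,26,-0.005,0,-0.14,0,0,0,26,-0.08,0,-0.16,0,0,0,26,-0.13,0,-0.18,0,0,0,26,-0.13,0,-0.18,0,0,0,26]

```text
clock: 24.15
position: [0.4429, -0.1767, 0.2479]
tcp_rot: [3.142, 0.0, -0.671]
wrist_force: [0.1, -0.4, 0.5]
opening: 0.0239
```

```bash
python3 - <<'E'
from h import *
print(robot.state()["clock"])
p,d,P=grab("side"); np.save("sidef.npy",d); cv2.imwrite("pics/sf.png",cv2.resize(p[70:320,210:440],None,fx=2.4,fy=2.4,interpolation=2))
P0=cloud("side",np.load("side0.npy"))
for PP in (P0,P):
    q=PP.reshape(-1,3)-H0;a=q@BX;b=q@BY
    k=(abs(b)<.035)&(a>-.02)&(a<.02)&(abs(q[:,2])<.012); print("handle x",k.sum(),a[k].mean())
    k=(abs(b)<.1)&(a>.03)&(a<.06)&(q[:,2]>.0)&(q[:,2]<.022); print("front",k.sum(),np.percentile(a[k],[5,50]))
E
```

```text
24.15
handle x 35 -0.0003027722665630652
front 174 [0.0396357  0.04458566]
handle x 35 -0.00044840419538221536
front 178 [0.03947617 0.0451255 ]
```

View pics/sf.png

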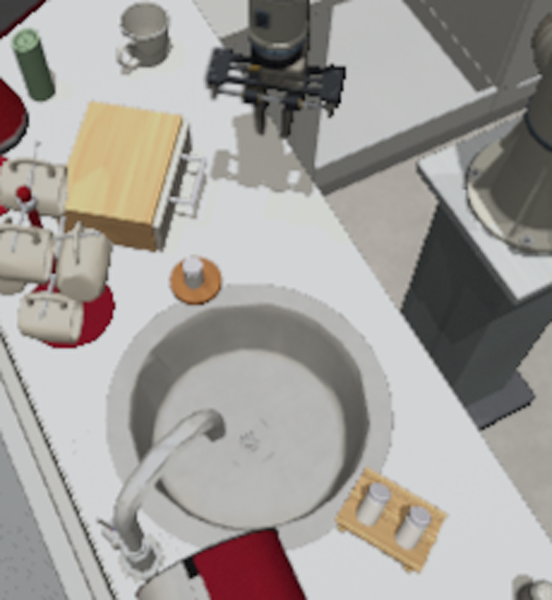

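```bash
python3 -c "
from bench import robot
print(robot.sign_off())"
```

```text
the job is handed in; nothing more can be done
None
```

I opened the drawer about 127 mm and found one white pot and the squat tin in it. I added the two lower-row rack pots, then shut the drawer. The job was handed in at about 24 s of the 69 s allowed.

**Before closing:** the side camera showed three pots standing upright in the drawer. Their lids measured about 56 mm above the drawer floor. The tin, the pot on the round board and the two upper rack pots looked untouched.

**After closing:** the drawer met a firm stop, and the handle measured within 1 mm of where it started. The gripper was clear of everything. The mug was in place in the last picture. The pepper shaker was only partly in it and I did not measure it. I also could not see the pots once the drawer was shut, so that they stayed upright during the slow close was not checked.

**Changed on the way:** gripping straight along the pots' lean put the wrist near a joint limit. I gripped them at 18 degrees from vertical instead and tilted the gripper when placing so that they stood upright. No checks failed or disagreed.

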